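# Feed a plate carrier into the UV exposure unit with the push stick

## Robot

A 6-joint arm with a two-finger parallel gripper is mounted at the origin on the work surface. World frame = base frame: x ahead of the robot, y to its left, z up, the work surface at z = 0. Lengths are in mm, angles in rad, forces in N, time in s.
With the tool pointing down it reaches from about 275 to 1000 mm from the base axis. Payload 8.4 kg.
Tool frame: the origin (TCP) lies midway between the tips of the shut fingers; the grasp point (between the pads) lies 19 mm behind it (r.grip_depth is the distance from the TCP to the grasp point, in mm); z points along the fingers, y is the line along which they close (so a half turn about z gives the same grasp; the last joint's range is limited). The gripper opens to 85 mm and grips with 20 to 120 N. Pads are 22 mm wide; open, the fingers measure 114 mm over their backs; the gripper's body (76 mm by 85 mm) begins 54 mm behind the grasp point. The pads swing forward as they close: fully open they stand 13 mm farther back than shut.
Start: joints at [1.131, 0.353, 1.633, -0, 1.155, -0.002], TCP at [264.966, 566.057, 231.281] pointing down, gripper open.
Joint ranges: [-2.63, 2.63], [-0.92, 2.1], [0.06, 2.66], [-1.3, 4.44], [0, 2.69], [-3.02, 3.02]. Speed limits (rad/s): [2.22, 2.22, 2.79, 3.14, 3.14, 3.14].

## Interface

Orientations are given as a unit quaternion [x, y, z, w].
In Python, from station import r gives the robot as it stands. The module is installed in compiled form; this text tells all that it offers.
- The arm moves only by the tool apply_moves, never from a script. Its argument "commands" is a list of rows, each an object with "slide": the shift along the tool's x, y, z scaled (see below), a list of three; "spin": the turn about the tool's z scaled (see below); "claw": the gripper's target within -1 to 1 (shut at 1, half-way at 0, fully open at -1). In form: [{"slide": [dx, dy, dz], "spin": spin, "claw": claw}, ...]. A call has 1 to 5 rows; each row shifts and turns the commanded pose from where the row before left it, along the tool's axes as they then stand; what a row does not reach is not made up. The controller multiplies each number of a shift by 1 m and each number of a turn by 2 rad. A row lasts 1/10 s, in which the tool goes at most 50 mm and 8.59 degrees, less where a joint would pass 70% of its speed; a pose out of reach is approached as far as the arm can. A call with a number of a shift or a turn outside -1 to 1 is refused whole. A call with a gripper value outside its range is refused whole. The fingers move at their own pace and stop on an object; "squeeze" is the grip in N (left out, the last holds). Time passes only in rows, so rows that do not move let the fingers close. It gives the time, the measured TCP pose, the force, the opening and the grip force at its end, in the units of the state.
- r.get_state(): the state, without advancing time (a new reading comes with each control period).
- r.read_camera(name): name is "scene" or "top" or "wrist"; returns (picture, depth): 384x512x3 uint8, red, green, blue; 384x512 float32, mm along the optical axis (not along the pixel's ray), 0 where there is no reading.
- r.camera_info(name): a dict with "intrinsics" (3x3 intrinsics, pixels), "k1" (the pictures are not rectified: a ray, as slopes to the right and down, at radius r is drawn at 1 + k1 r^2 times it, then the intrinsics apply), "R" (3x3) and "t" (3): a world point X has camera coordinates R X + t. Camera axes: x right, y down, z forward; pixel columns grow to the right and rows downward; lengths in mm; the calibration is good to about 2 mm. A picture is of the moment at which its call begins: read the wrist's pose just before it. camera_info takes no time and is no camera call; for the wrist camera it gives the pose at the moment of the call.
- r.close_job(): hands the job in; it is judged then, once.
Trained networks look in the newest picture that a camera, given by its name, has taken for a name from the list of things; names that differ only in an ending like _2 or _b are one class to them, and where a whole thing is asked for, a point or a joint stands for the part that bears it (a point fixed in the world has none). Each returns a list of dicts, best first, with "confidence" (0 to 1); they miss things now and then, are a little off and sometimes report something else, mostly with a low value. They report only what shows in the picture. A call takes as long as a camera call. They do not tell look-alikes from the thing itself.
- r.boxes_of(query, camera): "extent" ([left, top, right, bottom] in pixels, round what is visible of it).
- r.outline_of(query, camera): "region" (384x512 bool, what is visible of it) and "extent" ([left, top, right, bottom] in pixels, round what is visible of it).
- r.landmark_of(query, camera): "uv" ([column, row] in pixels: a listed point, or the origin of a listed thing).
The state is a dict: "t": time; "q": joint angles; "dq": joint speeds; "joint_efforts": joint torques, N m; "position": TCP position; "ee_rot": TCP orientation; "ft_force": force on the tool from outside, world axes, zero at the start; "moment": the same for the moment, N m; "finger_gap": opening from 0.0 (shut) to 1.0 (fully open); "gripper_force": force on a finger pad.
Only numpy, scipy, OpenCV 4.12 (cv2) and the standard library are available. Lean on these libraries where they do the work, as an engineer would, in place of code of your own. Each camera call takes 0.05 s, during which the arm holds its last target. There are 200 camera calls.

## Task

Take the plate carrier off the balance pan and set it flat, lengthways, on the open apron in front of the UV exposure unit's guide channel, plate side up. Then pick up the push stick and with it slide the carrier gently through the channel, past the sprung hold-down, until it is fully home on the sprung interlock plunger at the depth stop, feeling for that stop since its setting differs from day to day: never push harder than 20 N, and keep the fingers off the carrier once it is in the channel. Draw the stick out, lay it flat on the bench clear of the unit, and leave everything else where it stands.

Things in the scene. Friction and masses are not known exactly. Their poses are not given: they have to be found in the camera images.
- carrier_center (a point): Centre of the plate carrier: a flat aluminium block 50 mm long (its x axis) x 36 mm wide (y) x 14 mm tall with a clear plate let into its top, about 60 g. The point is half-way up, 7 mm above its underside. It starts flat on the balance pan, top up, at an angle. Its two ends are alike: either may lead.
- stick_grip (a point): Centre of the push stick's handle, half-way up (12 mm). The stick is one white plastic piece, about 90 g, flat on the bench: a handle 85 mm long (x) x 20 mm wide (y) x 24 mm tall, and from its front (+x) end a straight blade 140 mm long, 14 mm wide, 7 mm thick, underside level with the handle's. Grip the handle across its width.
- stick_toe (a point): Centre of the flat toe face (the pushing end) at the end of the push stick's blade, 3.5 mm above the stick's underside, 182.5 mm from the handle's centre along the stick's x axis.
- uv_unit: The UV exposure unit, fixed: an aluminium base plate 335 x 124 mm and 12 mm thick, whose top is the lane floor, with a guide channel and a white lamp head on it. Origin: bench level, on the lane's centre line, at the mouth of the straight channel; x is the feeding direction, y across the lane, z up. The base plate runs from x = -130 to 205 mm.
- apron_spot (a point): Middle of the open apron, on the lane floor 70 mm before the mouth (x = -70 mm in the unit's frame; axes as the unit). The apron is flat and without walls from x = -130 to -35 mm; set the carrier down here, lengthways.
- channel_mouth (a point): Mouth of the straight channel, on the lane floor (x = 0). From x = -35 to 0 two flared guides, 16 mm tall, narrow from 62 to 38.4 mm apart and steer the carrier in; from x = 0 to 195 mm straight rails 16 mm tall stand 38.4 mm apart, 1.2 mm clear each side of the carrier. An amber shield roofs it from x = 20 mm, 24 mm above the floor.
- hold_down_entry (a point): On the lane floor at x = 62 mm, about where the carrier's leading end meets a sprung steel hold-down strip (free: 12.5 mm over the floor, so slide the blade in below that). It climbs under it until its leading end is at x = 72 mm (peak push 6 to 12 N), then slides on under a steady drag of 4 to 7 N, which also keeps it where it is left.
- lamp_head: The lamp head over the channel, a white box with cooling fins: 110 mm long (from x = 85 mm in its frame, which coincides with the unit's), 120 mm wide, 152 mm tall over the bench. Under it, out of sight, it carries the depth stop, clamped elsewhere each time: the carrier's leading end meets the stop's plunger anywhere from x = 100 to 130 mm; nothing measures it, so feel for it.
- lamp_top (a point): Middle of the lamp head's top, 152 mm above the bench. The interlock plunger in the depth stop below is sprung: 1.2 N at first touch, 4 N when in by 8 mm, where it comes up solid and the push rises steeply. Home is at least 2.5 mm in (2 N on it); it stays in when the stick is drawn back. Pushing the carrier with more than 20 N breaks the interlock.
- balance: The laboratory balance, fixed: a white body 200 x 180 mm with a round steel pan 130 mm across whose top is 72 mm above the bench, centred 15 mm along +x of the origin (bench level under the body's centre). The carrier starts on the pan.
- beaker: Bystander, leave alone: a glass beaker, 70 mm across, 95 mm tall; origin at the centre of its underside.
- sample_jar: Bystander, leave alone: an amber glass sample jar, 52 mm across, 55 mm tall; origin at the centre of its underside.
- spatula: Bystander, leave alone: a steel laboratory spatula, 190 mm long, 14 mm wide, lying flat; origin at the centre of its underside.
- reagent: Bystander, leave alone: a white plastic reagent bottle, 56 mm across, 140 mm tall; origin at the centre of its underside.
- weigh_dish: Bystander, leave alone: a small shallow steel weighing dish, 64 mm across, 18 mm tall; origin at the centre of its underside.
- plate_carton: Bystander, leave alone: a white carton of spare plates, 75 x 110 x 50 mm tall; origin at the centre of its underside.
- cream_jar: Bystander, leave alone: a white cream jar with a black lid, 60 mm across, 50 mm tall; origin at the centre of its underside.
Not all that is in view belongs to the job. Of the things like the part that bears carrier_center, leave any that is blue; of the rest the smaller one is meant.

How it is judged (in metres and radians):
On the way, in this order (a step that is already met when the one before it is completed fails the run):
1. the carrier lies flat on the open apron, lengthways in front of the channel, let go (x of carrier_center in the frame of uv_unit between -0.115 and -0.02 m and y of carrier_center in the frame of uv_unit between -0.02 and 0.02 m and z of carrier_center in the frame of uv_unit between 0.016 and 0.022 m and angle between carrier_center's own z axis and vertical below 0.1 rad and angle between the x axis of carrier_center and the x axis of uv_unit, either way round below 0.35 rad and contact force between the fingers and carrier below 0.05 N), for 0.2 s.
2. the carrier has been pushed by the stick into the straight channel, up to the hold-down (x of carrier_center in the frame of uv_unit above 0.03 m and contact force between push_stick and carrier above 0.2 N).
3. the carrier is pressed home on the interlock plunger by the stick (contact force between carrier and lamp_head above 2 N and contact force between push_stick and carrier above 0.2 N), for 0.1 s.
At the end, for the whole second after the job is handed in: The carrier lies in the channel at rest, still holding the interlock plunger in by at least 2.5 mm (2 N on it); the push stick lies flat and still on the bench, clear of the unit and the carrier, and is let go (contact force between carrier and lamp_head above 2 N and y of carrier_center in the frame of uv_unit between -0.004 and 0.004 m and x of carrier_center in the frame of uv_unit between 0.07 and 0.12 m and z of carrier_center in the frame of uv_unit between 0.016 and 0.022 m and angle between each of carrier_center, stick_grip's own z axis and vertical below 0.1 rad and linear speed of each of carrier, push_stick below 0.01 m/s and height (world z) of stick_grip below 0.015 m and contact force between push_stick and uv_unit below 0.05 N and contact force between push_stick and carrier below 0.05 N); the robot touches nothing.
It fails at once if the stick pushes on the carrier with more than 20 N (contact force between push_stick and carrier above 20 N).
It fails at once if the fingers touch the carrier once it is in the channel (x of carrier_center in the frame of uv_unit above 0.005 m and y of carrier_center in the frame of uv_unit between -0.03 and 0.03 m and height (world z) of carrier_center below 0.04 m and contact force between the fingers and carrier above 0.3 N).
It fails at once if a bystander is moved more than 25 mm (distance of any of beaker, sample_jar, spatula, reagent, weigh_dish, plate_carton, cream_jar from where it was at the start of the episode above 0.025 m).
It also fails if it takes over 72 s, if anything falls off the work surface, if the arm or the gripper's body presses on something with over 40 N, if the wrist force passes 120 N, or if a joint passes its speed limit or range.

## Working session

There is one attempt and no reset: what is moved stays moved. The work goes in short steps, Python scripts to look and compute and a tool call to move; the robot and the scene stay as the last step left them, time stands still between calls to the robot, and variables do not carry over. Pictures are saved under pics/ and viewed, at most 10 in all, crops included, and the job is handed in when it is done.

Besides the shell and the picture viewer there is one more tool, called after "Call:" as a command line: name --argument value ..., lists and objects as JSON in quotes. apply_moves: Moves the arm, as the interface text tells. Shifts and turns lie within -1 to 1; 1 stands for 1 m of shift or 2 rad of turn. Its arguments: {"type":"object","properties":{"commands":{"type":"array"},"squeeze":{"type":"number"}},"required":["commands"]}

```bash
mkdir -p pics; cat > h.py <<'E'
import numpy as np, cv2
from station import r
from scipy.spatial.transform import Rotation as Ro
def world(cam,uv,depth=None,z=None,info=None):
    c=info or r.camera_info(cam);K=np.array(c["intrinsics"]);R=np.array(c["R"]);t=np.array(c["t"]).ravel()
    uv=np.atleast_2d(np.array(uv,float))
    p=cv2.undistortPoints(uv.reshape(-1,1,2),K,np.array([c["k1"],0,0,0.]),).reshape(-1,2)
    ray=np.c_[p,np.ones(len(p))]
    C=-R.T@t; d=ray@R
    if z is not None: s=(z-C[2])/d[:,2]
    else: s=np.asarray(depth,float)
    return C+d*np.reshape(s,(-1,1))
def save(img,name,crop=None,f=1):
    if crop: l,t,rr,b=crop; img=img[t:b,l:rr]
    img=cv2.resize(img,None,fx=f,fy=f,interpolation=cv2.INTER_CUBIC)
    cv2.imwrite("pics/"+name,cv2.cvtColor(img,cv2.COLOR_RGB2BGR))
E
python3 - <<'E'
from h import *
np.set_printoptions(precision=1,suppress=True)
s=r.get_state();print(s)
a,d=r.read_camera("top");b,d2=r.read_camera("scene")
np.savez("top0.npz",a=a,d=d)
out=np.vstack([a,b]);save(a,"top0.png",f=1.5);save(b,"scene0.png",f=1.5)
for n in ["carrier_center","stick_grip","stick_toe","uv_unit","apron_spot","channel_mouth","lamp_top","balance"]:
    for o in r.landmark_of(n,"top")[:4]: print(n,np.round(o["uv"],1),round(o["confidence"],2), )
c=r.camera_info("top");print(c)
E
```

```text
{'t': 0.0, 'q': array([ 1.1,  0.4,  1.6, -0. ,  1.2, -0. ]), 'dq': array([-0.,  0.,  0., -0., -0.,  0.]), 'joint_efforts': array([  0. , -60.5, -34.2,   0. ,   0. ,  -0. ]), 'position': array([264.8, 565.6, 230.6]), 'ee_rot': array([ 0.2,  1. , -0. , -0. ]), 'ft_force': array([-0.7,  0.4, -0.2]), 'moment': array([-0.,  0., -0.]), 'gripper_force': 0.0, 'finger_gap': 0.997867970539966}
carrier_center [410.6 216.5] 0.7
carrier_center [299.7 240.5] 0.67
carrier_center [349.  215.3] 0.64
carrier_center [347.4 222.4] 0.28
stick_grip [267.3 238.5] 0.91
stick_toe [207.5 252.9] 0.69
stick_toe [118.7 185.5] 0.19
uv_unit [177.3 199.6] 0.64
apron_spot [180.4 197.5] 0.73
apron_spot [194.3 201.7] 0.56
channel_mouth [179.6 198.1] 0.58
lamp_top [117.5 187.5] 0.56
balance [348.9 221.8] 0.61
{'intrinsics': array([[350. ,   0. , 251.8],
       [  0. , 350. , 191.3],
       [  0. ,   0. ,   1. ]]), 'k1': -0.0062149652731499656, 'R': array([[-0. , -1. , -0. ],
       [-1. ,  0. , -0.1],
       [ 0.1,  0. , -1. ]]), 't': array([ -87.3,  598.6, 1082.5])}
```

View pics/top0.png

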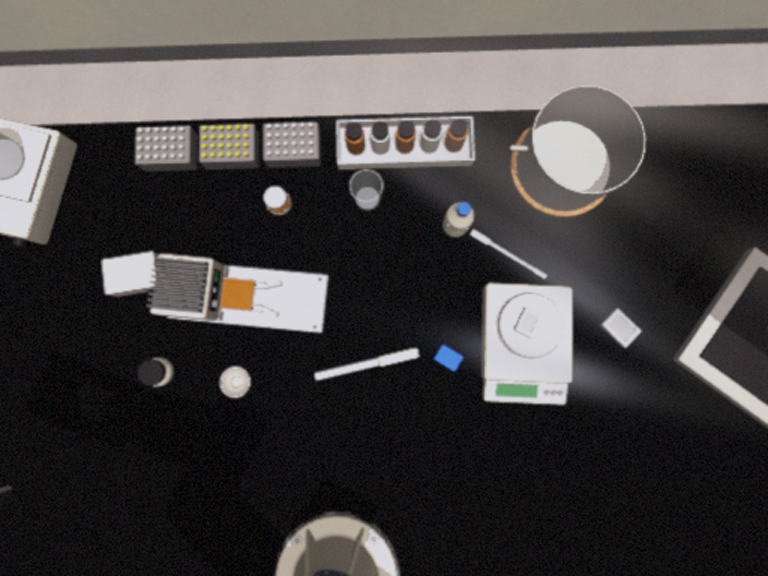

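View pics/scene0.png

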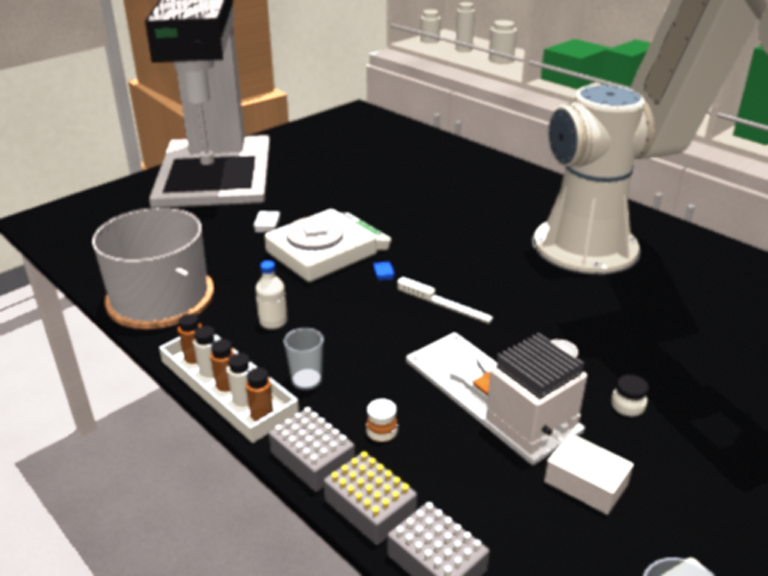

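The top picture shows the UV unit at about (160,195), with its apron on the right and lane running left. The stick's handle is at (267,238) and its toe at (209,251). There are three carrier look-alikes: blue (299,238), white on the pan (351,213) and white on the bench (415,218). The one on the pan fits if it is the smaller of the two non-blue ones, so I'll enlarge and measure.

```bash
python3 - <<'E'
from h import *
np.set_printoptions(precision=1,suppress=True)
z=np.load("top0.npz");a=z["a"];d=z["d"]
save(a,"crop1.png",(280,180,440,280),5)
g=a.astype(int).sum(2)
print("pan",world("top",[[351,213]],z=86),"bench",world("top",[[415,218]],z=14))
print(d[213,351],d[218,415],d[225,340])
for n in ["stick_grip","stick_toe"]: print(n,world("top",[r.landmark_of(n,"top")[0]["uv"]],z=12 if n=="stick_grip" else 3.5))
# plate: points with height ~12 via depth
vv,uu=np.mgrid[0:384,0:512]
P=world("top",np.c_[uu.ravel(),vv.ravel()],depth=d.ravel()).reshape(384,512,3)
H=P[...,2]
m=(g>500)&(H>4)&(H<20);m[:,:140]=0;m[:,225:]=0;m[:170]=0;m[225:]=0
ctr=max(cv2.findContours(m.astype(np.uint8),cv2.RETR_EXTERNAL,2)[0],key=cv2.contourArea)
w=world("top",ctr.reshape(-1,2),z=12)[:,:2].astype(np.float32);print("plate",cv2.minAreaRect(w),cv2.boxPoints(cv2.minAreaRect(w)))
m=(g>200)&(H>140)&(H<165);m[:,:80]=0;m[:,170:]=0;m[:150]=0;m[230:]=0
w=P[m][:,:2].astype(np.float32);print("lamp",cv2.minAreaRect(w),m.sum())
# carriers
for n,sl,lo,hi in [("pan",(slice(195,232),slice(332,372)),80,95),("bench",(slice(200,236),slice(398,432)),7,30),("blue",(slice(225,250),slice(285,312)),7,30)]:
    mm=np.zeros_like(m);mm[sl]=(H[sl]>lo)&(H[sl]<hi)
    w=P[mm][:,:2].astype(np.float32)
    if len(w):print(n,cv2.minAreaRect(w),len(w),np.median(P[mm][:,2]))
E
```

```text
pan [[ 515.8 -401.1   86. ]] bench [[ 497.5 -625.3   14. ]]
1055.0382 1124.1006 1062.4928
stick_grip [[ 445. -149.   12.]]
stick_toe [[404.1  44.5   3.5]]
plate ((580.9684448242188, 130.85122680664062), (234.01467895507812, 123.34716796875), 82.99398803710938) [[505.5  22.2]
 [627.9   7.2]
 [656.5 239.5]
 [534.  254.5]]
lamp ((599.4282836914062, 282.4958190917969), (98.5302505493164, 95.50789642333984), 82.79520416259766) 474
pan ((510.43597412109375, -402.36163330078125), (36.772666931152344, 49.242103576660156), 61.99762725830078) 209 85.74775532713033
bench ((496.97821044921875, -618.3311157226562), (69.07250213623047, 51.27318572998047), 41.60756301879883) 368 18.664114669787068
blue ((440.2906494140625, -249.68667602539062), (56.719261169433594, 38.24123764038086), 55.81612777709961) 183 13.315941898743404
```

View pics/crop1.png

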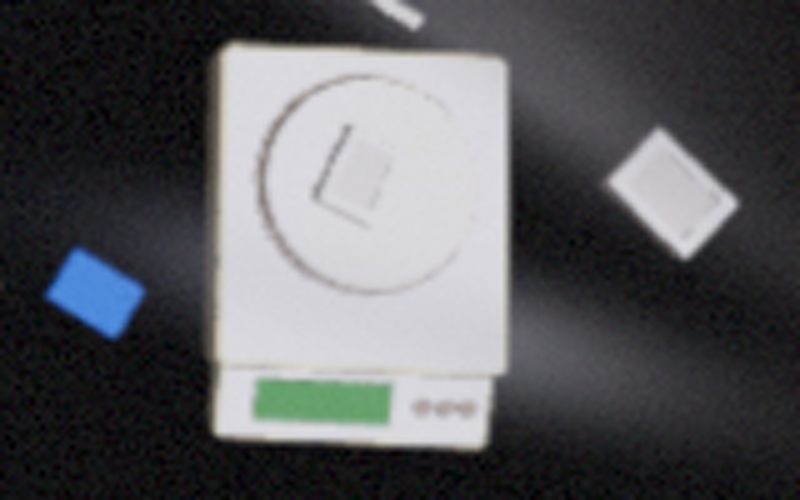

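Blue (299,238) is excluded. The white one on the pan (351,213) measures 37×49 mm and the bench one (415,218) 51×69 mm, so the smaller one on the pan is the carrier.

```bash
cat >> h.py <<'E'
def toolR(): return Ro.from_quat(r.get_state()["ee_rot"]).as_matrix()
def go(target,closing_deg=None):
    """print state and what is needed: spin (rad units/2) to bring tool y onto closing_deg (mod 180), then slides (m) in tool axes after spin"""
    s=r.get_state();R=toolR();p=np.array(s["position"])
    y=np.degrees(np.arctan2(R[1,1],R[0,1]));sp=0
    print("t",round(s["t"],2),"pos",np.round(p,1),"yaw_y",round(y,2),"tilt",np.round(R[:2,2],4),"q",np.round(s["q"],2),"gap",round(s["finger_gap"],3),"F",np.round(s["ft_force"],1))
    if closing_deg is not None:
        dd=-(closing_deg-y); dd=(dd+90)%180-90; sp=np.radians(dd)   # +spin about tool z (down) lowers world yaw
        print("spin total scaled",round(sp/2,4),"alt",round((sp-np.sign(sp)*np.pi)/2,4))
    R2=R@Ro.from_rotvec([0,0,sp]).as_matrix()
    if target is not None: print("slide no-spin",np.round(R.T@(np.array(target)-p)/1000,4),"after spin",np.round(R2.T@(np.array(target)-p)/1000,4))
E
python3 - <<'E'
from h import *
np.set_printoptions(precision=3,suppress=True)
go([511,-402,230],62)
s=r.get_state();c=r.camera_info("wrist");R=np.array(c["R"]);t=np.array(c["t"]).ravel();T=toolR()
print("cam in tool:",T.T@(-R.T@t-s["position"]),"\n",T.T@R.T, c["intrinsics"][0])
E
```

```text
t 0.6 pos [264.9 566.1 231.3] yaw_y 64.92 tilt [-0.  0.] q [ 1.13  0.35  1.63  0.    1.16 -0.  ] gap 1.0 F [-0.4 -0.6  0.7]
spin total scaled 0.0254 alt -1.5454
slide no-spin [-0.633 -0.772  0.001] after spin [-0.672 -0.739  0.001]
cam in tool: [  75.427   -0.618 -143.006] 
 [[ 0.    -0.955 -0.296]
 [ 1.     0.    -0.   ]
 [ 0.    -0.296  0.955]] [334.269   0.    256.979]
```

Call:
apply_moves --commands '[{"slide":[-0.0365,-0.0277,-0.009],"spin":0,"claw":-1},{"slide":[-0.0365,-0.0277,-0.009],"spin":0,"claw":-1},{"slide":[-0.0365,-0.0277,-0.009],"spin":0,"claw":-1},{"slide":[-0.0365,-0.0277,-0.009],"spin":0,"claw":-1}]'

```text
t: 1.0
position: [350.7, 402.3, 267.7]
ee_rot: [0.217, 0.976, 0.0, 0.0]
ft_force: [1.0, -0.1, -0.7]
finger_gap: 1.001
gripper_force: 0.0
```

Call:
apply_moves --commands '[{"slide":[-0.0365,-0.0277,-0.009],"spin":0,"claw":-1},{"slide":[-0.0365,-0.0277,-0.009],"spin":0,"claw":-1},{"slide":[-0.0365,-0.0277,-0.009],"spin":0,"claw":-1},{"slide":[-0.0365,-0.0277,-0.009],"spin":0,"claw":-1}]'

```text
t: 1.4
position: [436.0, 239.9, 304.0]
ee_rot: [0.217, 0.976, 0.0, 0.0]
ft_force: [0.7, 0.7, 0.2]
finger_gap: 0.998
gripper_force: 0.0
```

Call:
apply_moves --commands '[{"slide":[-0.0365,-0.0277,-0.009],"spin":0,"claw":-1},{"slide":[-0.0365,-0.0277,-0.009],"spin":0,"claw":-1},{"slide":[-0.0365,-0.0277,-0.009],"spin":0,"claw":-1},{"slide":[-0.0365,-0.0277,-0.009],"spin":0,"claw":-1},{"slide":[0,0,0],"spin":0,"claw":-1}]'

```text
t: 1.9
position: [523.3, 75.1, 340.6]
ee_rot: [0.219, 0.976, -0.0, 0.002]
ft_force: [1.4, 0.0, -0.4]
finger_gap: 1.002
gripper_force: 0.0
```

```bash
python3 - <<'E'
from h import *
np.set_printoptions(precision=1,suppress=True)
go([511,-402,230],62)
c=r.camera_info("wrist");a,d=r.read_camera("wrist")
import pickle;pickle.dump((a,d,c),open("w1.pkl","wb"))
save(a,"w1.png",f=1.5)
for n,z in [("apron_spot",12),("channel_mouth",12),("uv_unit",0),("lamp_top",152),("stick_grip",12),("stick_toe",3.5)]:
    for o in r.landmark_of(n,"wrist")[:2]: print(n,np.round(o["uv"],1),round(o["confidence"],2),world("wrist",[o["uv"]],z=z,info=c))
E
```

```text
t 1.9 pos [523.3  75.1 340.6] yaw_y 64.67 tilt [ 0. -0.] q [ 0.1  0.1  1.7 -0.   1.3 -1. ] gap 1.002 F [ 1.4  0.  -0.4]
spin total scaled 0.0233 alt -1.5475
slide no-spin [-0.2 -0.4  0.1] after spin [-0.2 -0.4  0.1]
apron_spot [273.  171.9] 0.65 [[571.5  77.1  12. ]]
channel_mouth [320.  161.4] 0.76 [[586.2 144.6  12. ]]
channel_mouth [ 99.3 161.3] 0.34 [[ 450.3 -142.2   12. ]]
uv_unit [318.7 155.3] 0.68 [[580.3 147.3   0. ]]
lamp_top [479.8 148.7] 0.72 [[603.4 282.7 152. ]]
stick_grip [ 97.4 157.3] 0.67 [[ 444.2 -141.4   12. ]]
stick_grip [351.3 281.9] 0.62 [[792.1 115.5  12. ]]
stick_toe [194.   78.7] 0.71 [[408.7  33.5   3.5]]
stick_toe [272.  175.2] 0.2 [[577.5  73.1   3.5]]
```

View pics/w1.png

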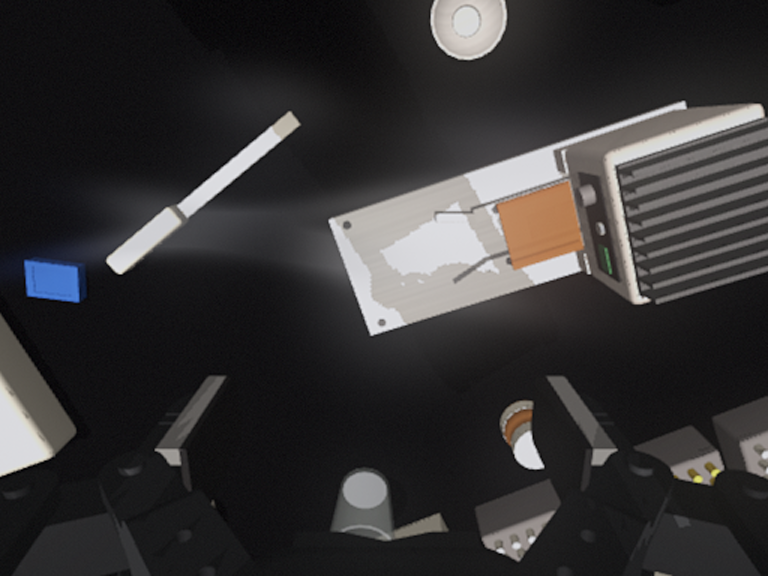

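The wrist picture shows the apron's front edge from (222,146) to (247,222) and the plate's far corner at (457,68). The stick's handle runs from about (75,180) to (121,140), and its toe end is at (195,80).

```bash
python3 - <<'E'
from h import *
import pickle
np.set_printoptions(precision=1,suppress=True)
a,d,c=pickle.load(open("w1.pkl","rb"))
g=a.astype(int).min(2)
vv,uu=np.mgrid[0:384,0:512]
P=world("wrist",np.c_[uu.ravel(),vv.ravel()],depth=d.ravel(),info=c).reshape(384,512,3);H=P[...,2]
m=(H>5)&(H<40)&(uu>215)&(uu<470)&(vv>60)&(vv<230)
m2=m.astype(np.uint8)
ctr=max(cv2.findContours(m2,cv2.RETR_EXTERNAL,2)[0],key=cv2.contourArea).reshape(-1,2)
w=world("wrist",ctr,z=12,info=c)[:,:2]
# fit lines: front edge & left edge (unit frame guess)
o=np.array([582.5,143.7]);th=np.radians(83);X=np.array([np.cos(th),np.sin(th)]);Y=np.array([-X[1],X[0]])
u=(w-o)@X;v=(w-o)@Y
def line(sel):
    vx,vy,x0,y0=cv2.fitLine(w[sel].astype(np.float32),cv2.DIST_HUBER,0,.01,.01).ravel();return np.degrees(np.arctan2(vy,vx)),np.array([x0,y0])
f=(abs(u+130)<12)&(abs(v)<50);l=(abs(v-62)<10)&(u>-115)&(u<190);q=(abs(v+62)<10)&(u>-115)&(u<60)
for n,s in [("front",f),("left",l),("right",q)]:
    ang,p0=line(s);print(n,s.sum(),ang,p0,"u,v",(p0-o)@X,(p0-o)@Y)
# stick
b=(g>70)&(uu>65)&(uu<205)&(vv>70)&(vv<190)
n,lab,st,ce=cv2.connectedComponentsWithStats(b.astype(np.uint8));k=1+np.argmax(st[1:,4]);b=lab==k
print("stick px",st[k])
for nm,zz,sel in [("blade",7,b&(uu>128)),("handle",24,b&(uu<118))]:
    w3=world("wrist",np.c_[uu[sel],vv[sel]],z=zz,info=c)[:,:2].astype(np.float32)
    rc=cv2.minAreaRect(w3);print(nm,rc,cv2.boxPoints(rc).tolist())
print("screws?")
E
```

```text
front 45 -6.943701 [565.2  15.4] u,v -129.42151528677965 1.5098573210779584
left 196 82.740746 [523.9 178.4] u,v 27.26003486681796 62.38064427272103
right 69 83.089966 [638.2  95.9] u,v -40.628984322971036 -61.13742236252043
stick px [  70   74  130  109 2238]
blade ((422.95831298828125, -27.23529815673828), (16.559600830078125, 133.5355224609375), 11.979156494140625) [[401.00079345703125, 36.359947204589844], [428.71685791015625, -94.26758575439453], [444.91583251953125, -90.8305435180664], [417.19976806640625, 39.79698944091797]]
handle ((447.5894775390625, -137.3162078857422), (23.1807804107666, 90.9349365234375), 11.52407169342041) [[427.1492614746094, -95.08084106445312], [445.3161926269531, -184.1826171875], [468.0296936035156, -179.55157470703125], [449.8627624511719, -90.44979858398438]]
screws?
```

Call:
apply_moves --commands '[{"slide":[0,0,0],"spin":0.0233,"claw":-1},{"slide":[-0.0194,-0.0388,0.0128],"spin":0,"claw":-1},{"slide":[-0.0194,-0.0388,0.0128],"spin":0,"claw":-1},{"slide":[-0.0194,-0.0388,0.0128],"spin":0,"claw":-1},{"slide":[-0.0194,-0.0388,0.0128],"spin":0,"claw":-1}]'

```text
t: 2.75
position: [516.9, -94.6, 287.7]
ee_rot: [0.239, 0.971, 0.0, 0.0]
ft_force: [0.5, -0.6, 0.3]
finger_gap: 0.998
gripper_force: 0.0
```

Call:
apply_moves --commands '[{"slide":[-0.0194,-0.0388,0.0128],"spin":0,"claw":-1},{"slide":[-0.0194,-0.0388,0.0128],"spin":0,"claw":-1},{"slide":[-0.0194,-0.0388,0.0128],"spin":0,"claw":-1},{"slide":[-0.0194,-0.0388,0.0128],"spin":0,"claw":-1}]'

```text
t: 3.15
position: [513.6, -268.3, 236.4]
ee_rot: [0.239, 0.971, 0.0, 0.0]
ft_force: [0.2, 0.1, 0.2]
finger_gap: 1.002
gripper_force: 0.0
```

Call:
apply_moves --commands '[{"slide":[-0.0194,-0.0388,0.0128],"spin":0,"claw":-1},{"slide":[-0.0194,-0.0388,0.0128],"spin":0,"claw":-1},{"slide":[-0.0194,-0.0388,0.0128],"spin":0,"claw":-1},{"slide":[0,0,0],"spin":0,"claw":-1},{"slide":[0,0,0],"spin":0,"claw":-1}]'

```text
t: 3.65
position: [510.7, -397.4, 197.6]
ee_rot: [0.24, 0.971, 0.0, -0.001]
ft_force: [0.2, -0.0, 0.2]
finger_gap: 1.003
gripper_force: 0.0
```

```bash
python3 - <<'E'
from h import *
import pickle
np.set_printoptions(precision=1,suppress=True)
c=r.camera_info("wrist");a,d=r.read_camera("wrist")
pickle.dump((a,d,c),open("w2.pkl","wb"));save(a,"w2.png",f=1.5)
for o in r.landmark_of("carrier_center","wrist")[:3]: print(np.round(o["uv"],1),round(o["confidence"],2),world("wrist",[o["uv"]],z=79,info=c))
for o in r.outline_of("carrier_center","wrist")[:3]:
    vv,uu=np.nonzero(o["region"]);w=world("wrist",np.c_[uu,vv],z=86,info=c)[:,:2].astype(np.float32)
    print(o["extent"],o["confidence"],cv2.minAreaRect(w))
vv,uu=np.mgrid[0:384,0:512]
P=world("wrist",np.c_[uu.ravel(),vv.ravel()],depth=d.ravel(),info=c).reshape(384,512,3)
near=np.hypot(P[...,0]-511,P[...,1]+402)<45
m=near&(P[...,2]>81)&(P[...,2]<95);w=P[m][:,:2].astype(np.float32);print("depth",m.sum(),cv2.minAreaRect(w),np.median(P[m][:,2]))
go([511,-402,90],62)
E
```

```text
[369.6  25. ] 0.94 [[ 443.3 -272.1   79. ]]
[ 69.7 248.1] 0.77 [[ 485.4 -567.9   79. ]]
[336.6, 0.6, 400.8, 49.7] 0.95 ((442.6940002441406, -275.1026916503906), (41.5185546875, 30.045167922973633), 56.86097717285156)
[30.8, 215.5, 108.4, 278.1] 0.91 ((484.4193115234375, -561.8751831054688), (58.332279205322266, 47.700469970703125), 42.824459075927734)
[225.2, 156.7, 273.7, 217.8] 0.75 ((508.78955078125, -403.5888977050781), (36.520538330078125, 52.49209213256836), 61.56768035888672)
depth 2793 ((510.04840087890625, -403.69366455078125), (35.993446350097656, 50.860816955566406), 61.064334869384766) 86.06121479287236
t 3.8 pos [ 511.4 -396.3  198.9] yaw_y 62.34 tilt [0. 0.] q [-0.7  0.4  1.6  0.   1.1 -1.8] gap 0.995 F [-0.3  0.3  0. ]
spin total scaled 0.0029 alt -1.5679
slide no-spin [-0.  -0.   0.1] after spin [-0.  -0.   0.1]
```

View pics/w2.png

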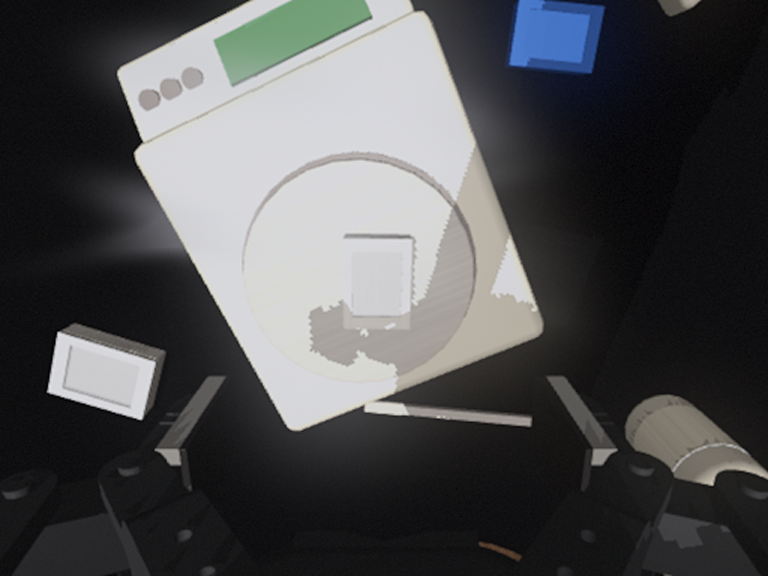

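Carrier on the pan at (252,187) in the wrist picture, with its long axis along the tool's x. The fingers straddle it well, so I'll correct slightly and descend.

Call:
apply_moves --commands '[{"slide":[-0.002,-0.0055,0],"spin":0.0096,"claw":-0.4},{"slide":[0,0,0.04],"spin":0,"claw":-0.4},{"slide":[0,0,0.04],"spin":0,"claw":-0.4},{"slide":[0,0,0.03],"spin":0,"claw":-0.4},{"slide":[0,0,0],"spin":0,"claw":-0.4}]'

```text
t: 4.3
position: [508.0, -401.2, 84.8]
ee_rot: [0.249, 0.968, 0.001, -0.003]
ft_force: [-0.6, 0.3, -0.2]
finger_gap: 0.697
gripper_force: 0.0
```

```bash
python3 - <<'E'
from h import *
np.set_printoptions(precision=4,suppress=True)
go([509.8,-403.6,75.5],61.2)
a,d=r.read_camera("wrist");save(a,"w3.png",f=1.2)
go([509.8,-403.6,75.5],61.2)
E
```

```text
t 4.3 pos [ 508.  -401.2   84.8] yaw_y 61.16 tilt [-0.0053  0.0042] q [-0.67  0.55  1.69  0.    0.91 -1.74] gap 0.697 F [-0.6  0.3 -0.2]
spin total scaled -0.0004 alt 1.5704
slide no-spin [-0.0028 -0.0012  0.0093] after spin [-0.0028 -0.0012  0.0093]
t 4.35 pos [ 509.3 -402.4   87.4] yaw_y 61.16 tilt [-0.0026  0.002 ] q [-0.67  0.55  1.68 -0.    0.91 -1.74] gap 0.701 F [-0.2  0.2  0.7]
spin total scaled -0.0004 alt 1.5704
slide no-spin [-0.0011 -0.0008  0.0119] after spin [-0.0011 -0.0008  0.0119]
```

View pics/w3.png

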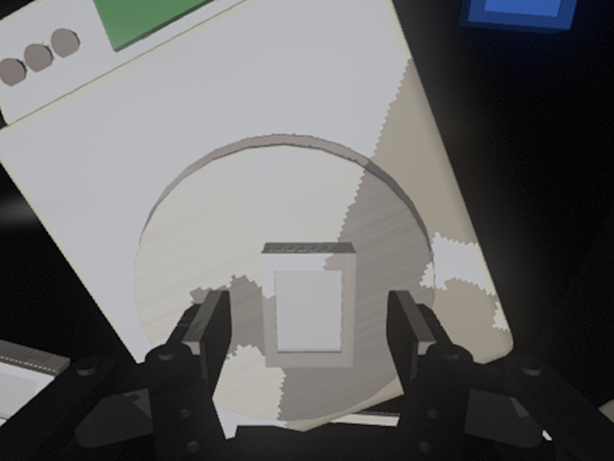

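The carrier sits centred between the pads (columns 261–355 against 230–387). Go down 11 mm and close.

Call:
apply_moves --commands '[{"slide":[-0.001,0,0.0115],"spin":0,"claw":-0.4},{"slide":[0,0,0],"spin":0,"claw":0.5},{"slide":[0,0,0],"spin":0,"claw":0.5},{"slide":[0,0,0],"spin":0,"claw":0.5},{"slide":[0,0,0],"spin":0,"claw":0.5}]' --squeeze 30

```text
t: 4.85
position: [511.5, -404.5, 78.2]
ee_rot: [0.249, 0.968, -0.0, 0.001]
ft_force: [-0.7, 0.4, 5.4]
finger_gap: 0.407
gripper_force: 31.0
```

Call:
apply_moves --commands '[{"slide":[0,0,0],"spin":0,"claw":0.5},{"slide":[0,0,0],"spin":0,"claw":0.5},{"slide":[0,0,-0.005],"spin":0,"claw":0.5},{"slide":[0,0,-0.01],"spin":0,"claw":0.5},{"slide":[0,0,0],"spin":0,"claw":0.5}]'

```text
t: 5.35
position: [511.6, -404.6, 93.7]
ee_rot: [0.249, 0.968, -0.0, 0.001]
ft_force: [-0.6, -0.1, -0.4]
finger_gap: 0.408
gripper_force: 30.3
```

Call:
apply_moves --commands '[{"slide":[0,0,-0.035],"spin":0,"claw":0.5},{"slide":[0,0,-0.035],"spin":0,"claw":0.5},{"slide":[0,0,-0.035],"spin":0.0744,"claw":0.5},{"slide":[0,0,0],"spin":0.0744,"claw":0.5},{"slide":[0,0,0],"spin":0.0744,"claw":0.5}]'

```text
t: 5.85
position: [511.5, -404.5, 198.9]
ee_rot: [0.46, 0.888, -0.0, 0.001]
ft_force: [-0.7, 0.7, -0.6]
finger_gap: 0.408
gripper_force: 30.4
```

Call:
apply_moves --commands '[{"slide":[0,0,0],"spin":0.0744,"claw":0.5},{"slide":[0,0,0],"spin":0.0744,"claw":0.5},{"slide":[0,0,0],"spin":0.0744,"claw":0.5},{"slide":[0,0,0],"spin":0.0744,"claw":0.5},{"slide":[0,0,0],"spin":0.0744,"claw":0.5}]'

```text
t: 6.35
position: [510.8, -404.0, 197.1]
ee_rot: [0.751, 0.66, -0.0, -0.0]
ft_force: [1.1, 0.1, -0.7]
finger_gap: 0.412
gripper_force: 30.4
```

Call:
apply_moves --commands '[{"slide":[0.0475,0,0],"spin":0,"claw":0.5},{"slide":[0.0475,0,0],"spin":0,"claw":0.5},{"slide":[0.0475,0,0],"spin":0,"claw":0.5},{"slide":[0.0475,0,0],"spin":0,"claw":0.5},{"slide":[0.0475,0.003,0],"spin":0,"claw":0.5}]'

```text
t: 6.85
position: [542.7, -166.9, 197.2]
ee_rot: [0.749, 0.662, 0.0, 0.0]
ft_force: [0.6, -0.6, -1.0]
finger_gap: 0.411
gripper_force: 30.4
```

Call:
apply_moves --commands '[{"slide":[0.0475,0,0],"spin":0,"claw":0.5},{"slide":[0.0475,0,0],"spin":0,"claw":0.5},{"slide":[0.0475,0,0],"spin":0,"claw":0.5},{"slide":[0.0475,0,0],"spin":0,"claw":0.5},{"slide":[0.0475,0,0],"spin":0,"claw":0.5}]'

```text
t: 7.35
position: [572.2, 68.9, 197.3]
ee_rot: [0.749, 0.662, 0.0, 0.0]
ft_force: [1.0, -0.3, -0.3]
finger_gap: 0.409
gripper_force: 30.4
```

Call:
apply_moves --commands '[{"slide":[0,0,0.05],"spin":0,"claw":0.5},{"slide":[0,0,0.05],"spin":0,"claw":0.5},{"slide":[0,0,0.05],"spin":0,"claw":0.5},{"slide":[0,0,0],"spin":0,"claw":0.5},{"slide":[0,0,0],"spin":0,"claw":0.5}]'

```text
t: 7.85
position: [572.0, 66.9, 47.3]
ee_rot: [0.749, 0.662, -0.001, -0.001]
ft_force: [0.8, -0.1, -0.2]
finger_gap: 0.41
gripper_force: 30.7
```

```bash
python3 - <<'E'
from h import *
np.set_printoptions(precision=4,suppress=True)
go([572.5,67,20],-7)
c=r.camera_info("wrist");a,d=r.read_camera("wrist")
go([572.5,67,20],-7)
import pickle;pickle.dump((a,d,c),open("w4.pkl","wb"));save(a,"w4.png",f=1.2)
E
```

```text
t 7.85 pos [572.   66.9  47.3] yaw_y -7.06 tilt [-0.0018 -0.0002] q [0.11 0.51 1.87 0.   0.76 0.24] gap 0.41 F [ 0.8 -0.1 -0.2]
spin total scaled -0.0006 alt 1.5702
slide no-spin [0.0001 0.0005 0.0273] after spin [0.0001 0.0005 0.0273]
t 7.9 pos [573.6  67.   48.9] yaw_y -7.07 tilt [0.0019 0.0002] q [ 0.11  0.51  1.87 -0.    0.76  0.24] gap 0.408 F [ 0.8  0.2 -0.5]
spin total scaled -0.0006 alt 1.5702
slide no-spin [-0.0002 -0.0011  0.0289] after spin [-0.0002 -0.0011  0.0289]
```

View pics/w4.png

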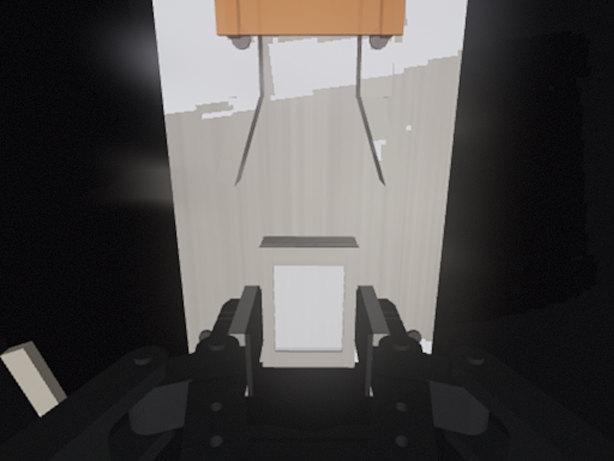

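The held carrier (columns 261–356) lines up with the channel mouth (columns 262–359). I'll lower it.

Call:
apply_moves --commands '[{"slide":[0,0,0.015],"spin":0,"claw":0.5},{"slide":[0,0,0.01],"spin":0,"claw":0.5},{"slide":[0,0,0.002],"spin":0,"claw":0.5},{"slide":[0,0,0.001],"spin":0,"claw":0.5},{"slide":[0,0,0],"spin":0,"claw":0.5}]'

```text
t: 8.4
position: [572.4, 67.0, 19.2]
ee_rot: [0.749, 0.662, 0.0, 0.0]
ft_force: [0.2, 0.2, -0.9]
finger_gap: 0.41
gripper_force: 30.7
```

Call:
apply_moves --commands '[{"slide":[0,0,0.001],"spin":0,"claw":0.5},{"slide":[0,0,0],"spin":0,"claw":0.5}]'

```text
t: 8.6
position: [572.6, 67.0, 18.3]
ee_rot: [0.749, 0.662, 0.0, 0.0]
ft_force: [-0.3, 0.3, 0.1]
finger_gap: 0.41
gripper_force: 30.8
```

Call:
apply_moves --commands '[{"slide":[0,0,0.001],"spin":0,"claw":0.5},{"slide":[0,0,0],"spin":0,"claw":0.5}]'

```text
t: 8.8
position: [572.6, 67.0, 18.2]
ee_rot: [0.749, 0.662, 0.0, 0.0]
ft_force: [-3.9, -0.8, 12.4]
finger_gap: 0.409
gripper_force: 32.1
```

Call:
apply_moves --commands '[{"slide":[0,0,0.001],"spin":0,"claw":0.5},{"slide":[0,0,0],"spin":0,"claw":0.5}]'

```text
t: 9.0
position: [572.7, 67.0, 18.1]
ee_rot: [0.749, 0.662, 0.0, 0.0]
ft_force: [-6.5, 0.2, 24.5]
finger_gap: 0.409
gripper_force: 33.2
```

Call:
apply_moves --commands '[{"slide":[0,0,-0.0017],"spin":0,"claw":0.5},{"slide":[0,0,0],"spin":0,"claw":-0.3},{"slide":[0,0,0],"spin":0,"claw":-0.3},{"slide":[0,0,0],"spin":0,"claw":-0.3},{"slide":[0,0,0],"spin":0,"claw":-0.3}]'

```text
t: 9.5
position: [572.1, 67.0, 17.4]
ee_rot: [0.749, 0.662, -0.0, -0.0]
ft_force: [0.7, -1.7, 1.6]
finger_gap: 0.65
gripper_force: 0.0
```

Call:
apply_moves --commands '[{"slide":[0,0,-0.02],"spin":0,"claw":-0.3},{"slide":[0,0,-0.04],"spin":0,"claw":-0.3},{"slide":[0,0,-0.05],"spin":0,"claw":-0.3},{"slide":[0,0,-0.05],"spin":0,"claw":-0.3},{"slide":[0,0,0],"spin":0,"claw":-0.3}]'

```text
t: 10.0
position: [576.4, 67.4, 184.6]
ee_rot: [0.749, 0.662, 0.005, 0.003]
ft_force: [0.8, 0.2, -0.2]
finger_gap: 0.648
gripper_force: 0.0
```

```bash
python3 - <<'E'
from h import *
np.set_printoptions(precision=4,suppress=True)
go([446.7,-140.5,150],11.9)
c=r.camera_info("wrist");a,d=r.read_camera("wrist")
go([446.7,-140.5,150],11.9)
o0=np.array([582,144.4]);X=np.array([.1219,.9925]);Y=np.array([-.9925,.1219])
vv,uu=np.mgrid[0:384,0:512]
P=world("wrist",np.c_[uu.ravel(),vv.ravel()],depth=d.ravel(),info=c).reshape(384,512,3)
w=(P[...,:2]-o0);u=w@X;v=w@Y
m=(P[...,2]>20)&(P[...,2]<32)&(abs(u+78)<35)&(abs(v)<30)
rc=cv2.minAreaRect(P[m][:,:2].astype(np.float32));print(rc,"unit",(np.array(rc[0])-o0)@X,(np.array(rc[0])-o0)@Y,np.median(P[m][:,2]))
E
```

```text
t 10.0 pos [576.4  67.4 184.6] yaw_y -7.06 tilt [0.0109 0.0013] q [0.11 0.33 1.78 0.   1.02 0.24] gap 0.648 F [ 0.8  0.2 -0.2]
spin total scaled -0.1655 alt 1.4053
slide no-spin [-0.2224 -0.1035  0.0329] after spin [-0.1767 -0.1701  0.0329]
t 10.05 pos [574.6  67.3 181.4] yaw_y -7.06 tilt [0.0069 0.0008] q [0.11 0.33 1.79 0.   1.02 0.24] gap 0.647 F [ 0.4  0.3 -0.6]
spin total scaled -0.1654 alt 1.4054
slide no-spin [-0.222  -0.1016  0.0304] after spin [-0.1769 -0.1682  0.0304]
((572.2557373046875, 68.46563720703125), (49.9884147644043, 35.82479476928711), 82.74264526367188) unit -76.55268069458009 0.41478190063476533 26.153443231650073
```

The carrier sits at unit (-76.6, 0.4) mm, flat and lengthways. Now the stick.

Call:
apply_moves --commands '[{"slide":[0,0,0],"spin":-0.0551,"claw":-0.3},{"slide":[0,0,0],"spin":-0.0551,"claw":-0.3},{"slide":[0,0,0],"spin":-0.0551,"claw":-0.3},{"slide":[-0.0295,-0.0277,0.005],"spin":0,"claw":-0.3},{"slide":[-0.0295,-0.0277,0.005],"spin":0,"claw":-0.3}]'

```text
t: 10.55
position: [529.1, -2.3, 166.1]
ee_rot: [0.629, 0.777, -0.001, -0.001]
ft_force: [0.1, -1.3, 0.4]
finger_gap: 0.655
gripper_force: 0.0
```

Call:
apply_moves --commands '[{"slide":[-0.0295,-0.0277,0.005],"spin":0,"claw":-0.3},{"slide":[-0.0295,-0.0277,0.005],"spin":0,"claw":-0.3},{"slide":[-0.0295,-0.0277,0.005],"spin":0,"claw":-0.3},{"slide":[-0.0295,-0.0277,0.005],"spin":0,"claw":-0.3},{"slide":[0,0,0],"spin":0,"claw":-0.3}]'

```text
t: 11.05
position: [442.3, -142.7, 145.8]
ee_rot: [0.631, 0.775, -0.001, -0.002]
ft_force: [0.0, 0.5, -0.0]
finger_gap: 0.653
gripper_force: 0.0
```

Call:
apply_moves --commands '[{"slide":[0,0,0],"spin":0,"claw":-0.3},{"slide":[0,0,0],"spin":0,"claw":-0.3}]'

```text
t: 11.25
position: [446.3, -139.9, 147.3]
ee_rot: [0.63, 0.777, 0.0, -0.0]
ft_force: [0.4, 0.4, 0.2]
finger_gap: 0.648
gripper_force: 0.0
```

```bash
python3 - <<'E'
from h import *
np.set_printoptions(precision=4,suppress=True)
c=r.camera_info("wrist");go(None);a,d=r.read_camera("wrist");
save(a,"w5.png",f=1.2)
vv,uu=np.mgrid[0:384,0:512]
P=world("wrist",np.c_[uu.ravel(),vv.ravel()],depth=d.ravel(),info=c).reshape(384,512,3)
m=(P[...,2]>17)&(P[...,2]<32)&(np.hypot(P[...,0]-446.7,P[...,1]+140.5)<65)
rc=cv2.minAreaRect(P[m][:,:2].astype(np.float32));print("handle",m.sum(),rc,np.median(P[m][:,2]))
m=(P[...,2]>3.5)&(P[...,2]<13)&(np.hypot(P[...,0]-424,P[...,1]+30)<72)
rc2=cv2.minAreaRect(P[m][:,:2].astype(np.float32));print("blade",m.sum(),rc2)
h=np.array(rc[0]);b=np.array(rc2[0]);print(np.degrees(np.arctan2(*(b-h)[::-1])),np.linalg.norm(b-h))
go([*h,10],np.degrees(np.arctan2(*(b-h)[::-1]))-90)
E
```

```text
t 11.25 pos [ 446.3 -139.9  147.3] yaw_y 11.89 tilt [-0.0005  0.0004] q [-0.31  0.22  2.04  0.    0.88 -0.51] gap 0.648 F [0.4 0.4 0.2]
handle 2328 ((446.9360046386719, -141.40573120117188), (20.08892822265625, 84.21366119384766), 11.49460220336914) 24.171348783062
blade 2324 ((428.16571044921875, -52.617130279541016), (14.002861022949219, 97.92290496826172), 11.77184772491455)
101.93682067894399 90.75097573899272
t 11.3 pos [ 446.5 -139.7  147.4] yaw_y 11.93 tilt [-0.0002  0.0003] q [-0.31  0.22  2.04  0.    0.88 -0.51] gap 0.653 F [-0.9 -1.3 -0.1]
spin total scaled -0.0001 alt 1.5707
slide no-spin [-0.0018  0.0001  0.1374] after spin [-0.0018  0.0001  0.1374]
```

View pics/w5.png

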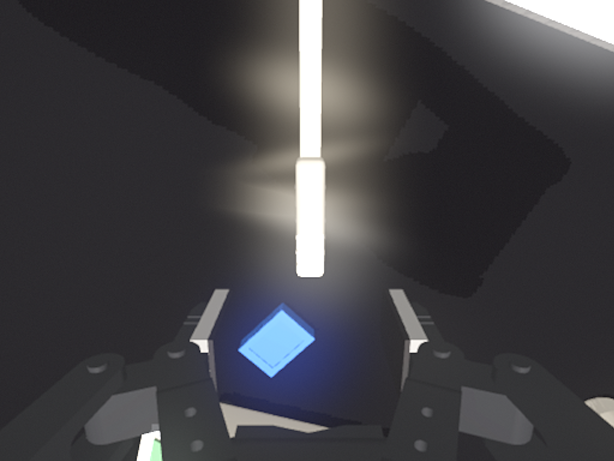

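The handle lies under the pads, centred and aligned (259,182 in original pixels). Descend and grip.

Call:
apply_moves --commands '[{"slide":[-0.0018,0,0.045],"spin":0,"claw":-0.3},{"slide":[0,0,0.045],"spin":0,"claw":-0.3},{"slide":[0,0,0.035],"spin":0,"claw":-0.3},{"slide":[0,0,0.013],"spin":0,"claw":-0.3},{"slide":[0,0,0],"spin":0,"claw":-0.3}]'

```text
t: 11.8
position: [445.8, -141.2, 8.4]
ee_rot: [0.63, 0.777, -0.001, -0.002]
ft_force: [0.5, -0.2, -0.3]
finger_gap: 0.656
gripper_force: 0.0
```

Call:
apply_moves --commands '[{"slide":[0,0,0],"spin":0,"claw":1},{"slide":[0,0,0],"spin":0,"claw":1},{"slide":[0,0,0],"spin":0,"claw":1},{"slide":[0,0,0],"spin":0,"claw":1},{"slide":[0,0,0],"spin":0,"claw":1}]' --squeeze 90

```text
t: 12.3
position: [447.8, -142.5, 11.6]
ee_rot: [0.63, 0.776, 0.001, 0.001]
ft_force: [-1.3, 2.5, 10.0]
finger_gap: 0.202
gripper_force: 88.5
```

Call:
apply_moves --commands '[{"slide":[0,0,0],"spin":0,"claw":1},{"slide":[0,0,0],"spin":0,"claw":1}]'

```text
t: 12.5
position: [447.9, -142.5, 11.6]
ee_rot: [0.63, 0.776, 0.001, 0.002]
ft_force: [0.3, 3.0, 9.5]
finger_gap: 0.201
gripper_force: 88.5
```

```bash
python3 - <<'E'
from h import *
# unit-frame pose helper
o0=np.array([582,144.4]);X=np.array([.1219,.9925]);Y=np.array([-.9925,.1219])
grip=o0+X*(-310); print("pre grip",grip)
np.set_printoptions(precision=4,suppress=True)
go([*grip,60],-7)
s=r.get_state();T=toolR();h=np.array([446.9,-141.4,0])
print("handle centre in tool",T.T@(h-s["position"]),s["gripper_force"])
E
```

```text
pre grip [ 544.211 -163.275]
t 12.5 pos [ 447.9 -142.5   11.6] yaw_y 11.87 tilt [ 0.0033 -0.0008] q [-0.31  0.46  2.11  0.    0.56 -0.52] gap 0.201 F [0.3 3.  9.5]
spin total scaled 0.1647 alt -1.4061
slide no-spin [-0.0402  0.0901 -0.0481] after spin [-0.0089  0.0983 -0.0481]
handle centre in tool [ 1.3074 -0.7663 11.6049] 88.47816467285156
```

Call:
apply_moves --commands '[{"slide":[0,0,-0.01],"spin":0,"claw":1},{"slide":[0,0,-0.02],"spin":0,"claw":1},{"slide":[0,0,-0.02],"spin":0,"claw":1},{"slide":[0,0,0],"spin":0.0549,"claw":1},{"slide":[0,0,0],"spin":0.0549,"claw":1}]'

```text
t: 13.0
position: [447.4, -142.6, 61.8]
ee_rot: [0.713, 0.701, 0.001, 0.001]
ft_force: [-0.3, 0.6, -0.7]
finger_gap: 0.204
gripper_force: 88.5
```

Call:
apply_moves --commands '[{"slide":[0,0,0],"spin":0.0549,"claw":1},{"slide":[-0.003,0.033,0],"spin":0,"claw":1},{"slide":[-0.003,0.033,0],"spin":0,"claw":1},{"slide":[-0.003,0.032,0],"spin":0,"claw":1},{"slide":[0,0,0],"spin":0,"claw":1}]'

```text
t: 13.5
position: [547.7, -164.4, 61.8]
ee_rot: [0.749, 0.663, 0.002, 0.003]
ft_force: [0.7, 0.6, -0.9]
finger_gap: 0.206
gripper_force: 88.6
```

Call:
apply_moves --commands '[{"slide":[0,0,0],"spin":0,"claw":1},{"slide":[0,0,0],"spin":0,"claw":1}]'

```text
t: 13.7
position: [541.4, -162.8, 60.1]
ee_rot: [0.749, 0.663, -0.0, -0.0]
ft_force: [-0.4, 0.4, -0.3]
finger_gap: 0.202
gripper_force: 88.6
```

```bash
python3 - <<'E'
from h import *
np.set_printoptions(precision=4,suppress=True)
o0=np.array([582,144.4]);X=np.array([.1219,.9925]);Y=np.array([-.9925,.1219])
c=r.camera_info("wrist");go([*(o0-310*X),26.1],-7);a,d=r.read_camera("wrist")
save(a,"w6.png",f=1.2)
vv,uu=np.mgrid[0:384,0:512]
P=world("wrist",np.c_[uu.ravel(),vv.ravel()],depth=d.ravel(),info=c).reshape(384,512,3)
w=P[...,:2]-o0;u=w@X;v=w@Y;z=P[...,2]
m=(z>30)&(z<80)&(abs(v)<25)&(u>-262)&(u<-115)
for lo in range(-260,-115,20):
    k=m&(u>=lo)&(u<lo+20)
    if k.sum():print(lo,k.sum(),np.median(u[k]),(v[k].min()+v[k].max())/2,np.median(z[k]))
print("umax",u[m].max())
k=(z>20)&(z<32)&(abs(u+78)<35)&(abs(v)<30);rc=cv2.minAreaRect(np.c_[u[k],v[k]].astype(np.float32));print("carrier",rc,np.median(z[k]))
# rails in view: flare tops (z ~28)
for u0 in (8,14):
    k=(abs(u-u0)<3)&(z>22)&(z<31)&(abs(v)<35);print("rails",u0,np.round(np.sort(v[k])[[0,-1]],1) if k.any() else None, [np.round(v[k&(v<0)].max(),1),np.round(v[k&(v>0)].min(),1)] if k.any() else 0)
E
```

```text
t 13.7 pos [ 541.4 -162.8   60.1] yaw_y -6.99 tilt [-0.0009  0.0002] q [-0.29  0.48  1.89 -0.    0.77 -0.17] gap 0.202 F [-0.4  0.4 -0.3]
spin total scaled 0.0001 alt -1.5707
slide no-spin [-0.0001  0.0028  0.034 ] after spin [-0.0001  0.0028  0.034 ]
-260 1488 -249.69457974975586 3.0733330095734335 55.95540339532788
-240 1708 -229.93660111399174 3.0426533055427303 55.954210629755536
-220 1740 -210.674066387329 3.0413548939283337 55.94565473492882
umax -201.86591632044392
carrier ((0.0, 0.0), (0.0, 0.0), 0.0) nan
rails 8 None 0
rails 14 None 0
  return _methods._mean(a, axis=axis, dtype=dtype,
  ret = ret.dtype.type(ret / rcount)
```

The blade is level (top at 55.95 mm along its length) and parallel to the lane, 3 mm off centre. I'll correct that and lower it.

Call:
apply_moves --commands '[{"slide":[0,0.003,0.015],"spin":0,"claw":1},{"slide":[0,0,0.0195],"spin":0,"claw":1},{"slide":[0,0,0],"spin":0,"claw":1},{"slide":[0.008,0,0],"spin":0,"claw":1},{"slide":[0,0,0],"spin":0,"claw":1}]'

```text
t: 14.25
position: [546.6, -154.7, 25.4]
ee_rot: [0.749, 0.663, 0.0, -0.0]
ft_force: [-0.0, -0.1, -1.1]
finger_gap: 0.201
gripper_force: 88.6
```

Call:
apply_moves --commands '[{"slide":[0,0,0],"spin":0,"claw":1},{"slide":[0,0,0],"spin":0,"claw":1}]'

```text
t: 14.45
position: [546.9, -155.5, 25.7]
ee_rot: [0.749, 0.663, 0.0, 0.0]
ft_force: [-0.3, 0.3, -1.0]
finger_gap: 0.206
gripper_force: 88.6
```

```bash
cat > chk.py <<'E'
from h import *
np.set_printoptions(precision=2,suppress=True)
o0=np.array([582,144.4]);X=np.array([.1219,.9925]);Y=np.array([-.9925,.1219])
s=r.get_state();p=s["position"];w=p[:2]-o0
print("t",round(s["t"],2),"u,v,z",w@X,w@Y,p[2],"push",-(s["ft_force"][:2]@X),"F",s["ft_force"],"tilt",toolR()[:2,2])
E
python3 chk.py; python3 - <<'E'
from chk import *
a,d=r.read_camera("scene")
save(a,"s7.png",(240,200,440,340),4)
E
```

```text
t 14.45 u,v,z -301.9021341988406 -1.7389067013435666 25.74527751822587 push -0.3124646315270538 F [-0.26  0.35 -0.99] tilt [ 0. -0.]
t 14.45 u,v,z -301.9021341988406 -1.7389067013435666 25.74527751822587 push -0.3124646315270538 F [-0.26  0.35 -0.99] tilt [ 0. -0.]
```

View pics/s7.png

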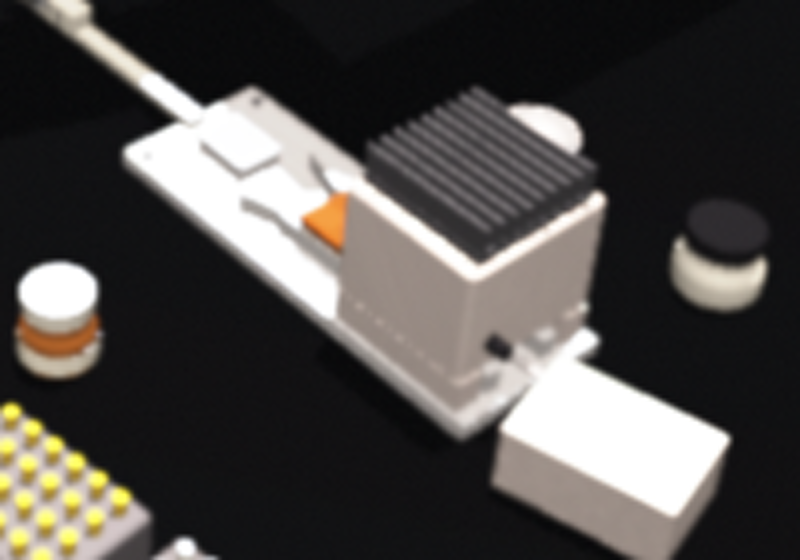

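The scene crop shows the blade's toe just behind the carrier on the apron, pointing down the lane. I'll push forward gently.

Call:
apply_moves --commands '[{"slide":[0.004,0,0],"spin":0,"claw":1},{"slide":[0.004,0,0],"spin":0,"claw":1},{"slide":[0.003,0,0],"spin":0,"claw":1},{"slide":[0.002,0,0],"spin":0,"claw":1},{"slide":[0.002,0,0],"spin":0,"claw":1}]'

```text
t: 15.0
position: [548.4, -140.3, 25.2]
ee_rot: [0.749, 0.663, -0.0, -0.0]
ft_force: [-0.1, -0.6, -1.8]
finger_gap: 0.206
gripper_force: 88.6
```

Call:
apply_moves --commands '[{"slide":[0.002,0,0],"spin":0,"claw":1},{"slide":[0.002,0,0],"spin":0,"claw":1},{"slide":[0.003,0,0],"spin":0,"claw":1},{"slide":[0.003,0,0],"spin":0,"claw":1},{"slide":[0.003,0,0],"spin":0,"claw":1}]'

```text
t: 15.5
position: [550.0, -127.5, 25.2]
ee_rot: [0.749, 0.663, -0.0, -0.0]
ft_force: [0.9, -1.6, 0.4]
finger_gap: 0.204
gripper_force: 88.6
```

Call:
apply_moves --commands '[{"slide":[0.004,0,0],"spin":0,"claw":1},{"slide":[0.004,0,0],"spin":0,"claw":1},{"slide":[0.004,0,0],"spin":0,"claw":1},{"slide":[0.004,0,0],"spin":0,"claw":1},{"slide":[0.004,0,0],"spin":0,"claw":1}]'

```text
t: 16.0
position: [552.5, -107.5, 25.2]
ee_rot: [0.749, 0.663, 0.0, 0.0]
ft_force: [0.5, 0.2, -0.8]
finger_gap: 0.2
gripper_force: 88.6
```

```bash
python3 - <<'E'
from chk import *
c=r.camera_info("wrist");a,d=r.read_camera("wrist")
vv,uu=np.mgrid[0:384,0:512]
P=world("wrist",np.c_[uu.ravel(),vv.ravel()],depth=d.ravel(),info=c).reshape(384,512,3)
w=P[...,:2]-o0;u=w@X;v=w@Y;z=P[...,2]
k=(z>18)&(z<23)&(abs(v)<12)&(u<-40)&(u>-200);print("blade umax",u[k].max() if k.any() else None,"v", v[k].min() if k.any() else 0,v[k].max() if k.any() else 0)
k=(z>24)&(z<30)&(abs(v)<28)&(u<20)&(u>-110)
if k.any():print("carrier",cv2.minAreaRect(np.c_[u[k],v[k]].astype(np.float32)))
E
```

```text
t 16.0 u,v,z -253.57815999286888 -1.4133636990759417 25.20378619472322 push -0.29400538525233294 F [ 0.49  0.24 -0.83] tilt [0. 0.]
blade umax -145.6516122290953 v -8.154091691009194 5.950267366271238
```

Call:
apply_moves --commands '[{"slide":[0.004,-0.0005,0],"spin":0,"claw":1},{"slide":[0.004,-0.0005,0],"spin":0,"claw":1},{"slide":[0.004,0,0],"spin":0,"claw":1},{"slide":[0.004,0,0],"spin":0,"claw":1},{"slide":[0.004,0,0],"spin":0,"claw":1}]'

```text
t: 16.55
position: [553.9, -87.5, 25.2]
ee_rot: [0.749, 0.663, 0.0, 0.0]
ft_force: [0.0, 0.2, -1.1]
finger_gap: 0.204
gripper_force: 88.6
```

Call:
apply_moves --commands '[{"slide":[0.003,0,0],"spin":0,"claw":1},{"slide":[0.003,0,0],"spin":0,"claw":1},{"slide":[0.003,0,0],"spin":0,"claw":1},{"slide":[0.003,0,0],"spin":0,"claw":1},{"slide":[0.003,0,0],"spin":0,"claw":1}]'

```text
t: 17.05
position: [555.7, -72.8, 25.2]
ee_rot: [0.749, 0.663, 0.0, 0.0]
ft_force: [0.1, -0.6, -1.0]
finger_gap: 0.204
gripper_force: 88.6
```

Call:
apply_moves --commands '[{"slide":[0.003,0,0],"spin":0,"claw":1},{"slide":[0.003,0,0],"spin":0,"claw":1},{"slide":[0.003,0,0],"spin":0,"claw":1},{"slide":[0.003,0,0],"spin":0,"claw":1},{"slide":[0.003,0,0],"spin":0,"claw":1}]'

```text
t: 17.55
position: [557.5, -57.8, 25.2]
ee_rot: [0.749, 0.663, -0.0, -0.0]
ft_force: [0.1, -0.1, -0.9]
finger_gap: 0.203
gripper_force: 88.6
```

```bash
python3 - <<'E'
from chk import *
a,d=r.read_camera("scene")
save(a,"s8.png",(270,200,410,300),5)
E
```

```text
t 17.55 u,v,z -203.7036607244242 -0.3752316609768299 25.16369235223043 push 0.14060229218304426 F [ 0.07 -0.15 -0.92] tilt [-0.  0.]
```

View pics/s8.png

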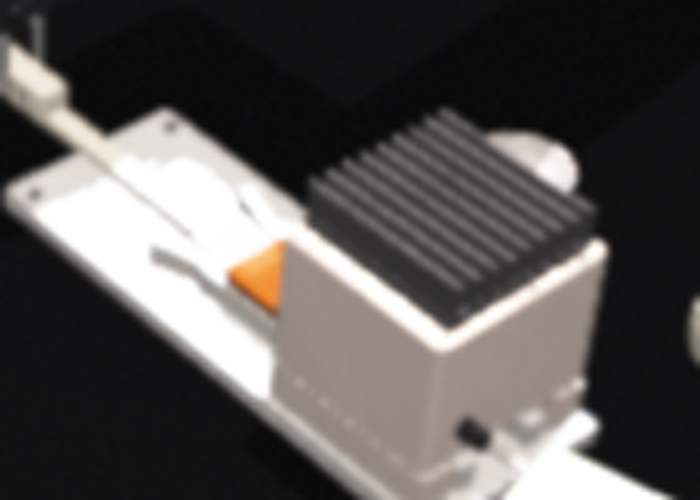

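The crop shows the carrier steered into the channel mouth ahead of the blade. I'll go on to the hold-down at a slower pace.

Call:
apply_moves --commands '[{"slide":[0.003,0,0],"spin":0,"claw":1},{"slide":[0.003,0,0],"spin":0,"claw":1},{"slide":[0.003,0,0],"spin":0,"claw":1},{"slide":[0.003,0,0],"spin":0,"claw":1},{"slide":[0.002,0,0],"spin":0,"claw":1}]'

```text
t: 18.1
position: [559.2, -43.9, 25.2]
ee_rot: [0.749, 0.663, 0.0, -0.0]
ft_force: [-0.3, 0.9, -0.8]
finger_gap: 0.204
gripper_force: 88.6
```

Call:
apply_moves --commands '[{"slide":[0.002,0,0],"spin":0,"claw":1},{"slide":[0.002,0,0],"spin":0,"claw":1},{"slide":[0.001,0,0],"spin":0,"claw":1},{"slide":[0.001,0,0],"spin":0,"claw":1},{"slide":[0.001,0,0],"spin":0,"claw":1}]'

```text
t: 18.6
position: [560.1, -37.2, 25.2]
ee_rot: [0.749, 0.663, -0.0, -0.0]
ft_force: [-0.8, 0.0, -0.2]
finger_gap: 0.206
gripper_force: 88.6
```

Call:
apply_moves --commands '[{"slide":[0.001,0,0],"spin":0,"claw":1},{"slide":[0.001,0,0],"spin":0,"claw":1},{"slide":[0.001,0,0],"spin":0,"claw":1},{"slide":[0.001,0,0],"spin":0,"claw":1},{"slide":[0.001,0,0],"spin":0,"claw":1}]'

```text
t: 19.1
position: [560.7, -32.2, 25.2]
ee_rot: [0.749, 0.663, -0.0, -0.0]
ft_force: [0.2, -0.9, -0.6]
finger_gap: 0.207
gripper_force: 88.6
```

Call:
apply_moves --commands '[{"slide":[0.001,0,0],"spin":0,"claw":1},{"slide":[0.001,0,0],"spin":0,"claw":1},{"slide":[0.001,0,0],"spin":0,"claw":1},{"slide":[0.001,0,0],"spin":0,"claw":1}]'

```text
t: 19.5
position: [561.2, -28.2, 25.2]
ee_rot: [0.749, 0.663, 0.0, 0.0]
ft_force: [-0.7, -0.9, -1.1]
finger_gap: 0.201
gripper_force: 88.6
```

Call:
apply_moves --commands '[{"slide":[0.001,0,0],"spin":0,"claw":1},{"slide":[0.001,0,0],"spin":0,"claw":1}]'

```text
t: 19.7
position: [561.4, -26.2, 25.2]
ee_rot: [0.749, 0.663, -0.0, -0.0]
ft_force: [0.4, -1.4, -1.3]
finger_gap: 0.207
gripper_force: 88.6
```

Call:
apply_moves --commands '[{"slide":[0.001,0,0],"spin":0,"claw":1},{"slide":[0.001,0,0],"spin":0,"claw":1}]'

```text
t: 19.9
position: [561.6, -24.3, 25.2]
ee_rot: [0.749, 0.663, -0.0, 0.0]
ft_force: [-0.3, -1.9, -0.1]
finger_gap: 0.209
gripper_force: 88.6
```

Call:
apply_moves --commands '[{"slide":[0.001,0,0],"spin":0,"claw":1}]'

```text
t: 20.0
position: [561.7, -23.6, 25.2]
ee_rot: [0.749, 0.663, -0.0, 0.0]
ft_force: [-1.1, -5.1, -0.6]
finger_gap: 0.204
gripper_force: 88.6
```

Call:
apply_moves --commands '[{"slide":[0.001,0,0],"spin":0,"claw":1}]'

```text
t: 20.1
position: [561.8, -22.9, 25.2]
ee_rot: [0.749, 0.663, -0.0, 0.0]
ft_force: [-0.4, -6.1, -1.3]
finger_gap: 0.203
gripper_force: 88.6
```

Call:
apply_moves --commands '[{"slide":[0.001,0,0],"spin":0,"claw":1},{"slide":[0.001,0,0],"spin":0,"claw":1}]'

```text
t: 20.3
position: [562.0, -21.1, 25.2]
ee_rot: [0.749, 0.663, -0.0, 0.0]
ft_force: [-1.8, -6.7, -0.5]
finger_gap: 0.203
gripper_force: 88.6
```

Call:
apply_moves --commands '[{"slide":[0.001,0,0],"spin":0,"claw":1},{"slide":[0.001,0,0],"spin":0,"claw":1}]'

```text
t: 20.5
position: [562.2, -19.1, 25.2]
ee_rot: [0.749, 0.663, -0.0, 0.0]
ft_force: [-0.4, -6.8, 0.6]
finger_gap: 0.203
gripper_force: 88.6
```

Call:
apply_moves --commands '[{"slide":[0.001,0,0],"spin":0,"claw":1},{"slide":[0.001,0,0],"spin":0,"claw":1}]'

```text
t: 20.7
position: [562.5, -17.2, 25.2]
ee_rot: [0.749, 0.663, -0.0, 0.0]
ft_force: [-0.7, -4.4, -0.1]
finger_gap: 0.206
gripper_force: 88.6
```

Call:
apply_moves --commands '[{"slide":[0.001,0,0],"spin":0,"claw":1},{"slide":[0.001,0,0],"spin":0,"claw":1}]'

```text
t: 20.9
position: [562.7, -15.1, 25.2]
ee_rot: [0.749, 0.663, -0.0, 0.0]
ft_force: [-0.3, -6.0, -1.7]
finger_gap: 0.203
gripper_force: 88.6
```

Call:
apply_moves --commands '[{"slide":[0.001,0,0],"spin":0,"claw":1},{"slide":[0.001,0,0],"spin":0,"claw":1}]'

```text
t: 21.1
position: [562.9, -13.1, 25.2]
ee_rot: [0.749, 0.663, -0.0, 0.0]
ft_force: [-0.1, -6.2, -0.2]
finger_gap: 0.205
gripper_force: 88.6
```

Call:
apply_moves --commands '[{"slide":[0.001,0,0],"spin":0,"claw":1},{"slide":[0.001,0,0],"spin":0,"claw":1},{"slide":[0.001,0,0],"spin":0,"claw":1},{"slide":[0.001,0,0],"spin":0,"claw":1}]'

```text
t: 21.5
position: [563.4, -9.1, 25.2]
ee_rot: [0.749, 0.663, -0.0, 0.0]
ft_force: [-0.7, -7.1, -0.7]
finger_gap: 0.205
gripper_force: 88.6
```

Call:
apply_moves --commands '[{"slide":[0.001,0,0],"spin":0,"claw":1},{"slide":[0.001,0,0],"spin":0,"claw":1},{"slide":[0.001,0,0],"spin":0,"claw":1},{"slide":[0.001,0,0],"spin":0,"claw":1}]'

```text
t: 21.9
position: [563.9, -5.2, 25.2]
ee_rot: [0.749, 0.663, -0.0, 0.0]
ft_force: [-0.3, -5.4, 0.3]
finger_gap: 0.201
gripper_force: 88.6
```

Call:
apply_moves --commands '[{"slide":[0.001,0,0],"spin":0,"claw":1},{"slide":[0.001,0,0],"spin":0,"claw":1},{"slide":[0.001,0,0],"spin":0,"claw":1},{"slide":[0.001,0,0],"spin":0,"claw":1}]'

```text
t: 22.3
position: [564.4, -1.2, 25.1]
ee_rot: [0.749, 0.663, -0.0, 0.0]
ft_force: [-1.0, -6.2, -0.2]
finger_gap: 0.202
gripper_force: 88.6
```

Call:
apply_moves --commands '[{"slide":[0.001,0,0],"spin":0,"claw":1},{"slide":[0.001,0,0],"spin":0,"claw":1},{"slide":[0.001,0,0],"spin":0,"claw":1},{"slide":[0.001,0,0],"spin":0,"claw":1}]'

```text
t: 22.7
position: [564.8, 2.7, 25.1]
ee_rot: [0.749, 0.663, -0.0, 0.0]
ft_force: [-0.2, -7.3, -0.6]
finger_gap: 0.206
gripper_force: 88.6
```

Call:
apply_moves --commands '[{"slide":[0.001,0,0],"spin":0,"claw":1},{"slide":[0.001,0,0],"spin":0,"claw":1},{"slide":[0.001,0,0],"spin":0,"claw":1}]'

```text
t: 23.0
position: [565.2, 5.7, 25.1]
ee_rot: [0.749, 0.663, -0.0, 0.0]
ft_force: [-0.3, -6.1, -0.4]
finger_gap: 0.203
gripper_force: 88.6
```

Call:
apply_moves --commands '[{"slide":[0.001,0,0],"spin":0,"claw":1},{"slide":[0.001,0,0],"spin":0,"claw":1},{"slide":[0.001,0,0],"spin":0,"claw":1}]'

```text
t: 23.3
position: [565.5, 8.7, 25.1]
ee_rot: [0.749, 0.663, -0.001, 0.0]
ft_force: [-0.3, -6.6, -1.1]
finger_gap: 0.204
gripper_force: 88.6
```

Call:
apply_moves --commands '[{"slide":[0.001,0,0],"spin":0,"claw":1},{"slide":[0.001,0,0],"spin":0,"claw":1}]'

```text
t: 23.5
position: [565.8, 10.7, 25.1]
ee_rot: [0.749, 0.663, -0.001, 0.0]
ft_force: [-0.7, -6.3, 0.5]
finger_gap: 0.206
gripper_force: 88.6
```

Call:
apply_moves --commands '[{"slide":[0.001,0,0],"spin":0,"claw":1},{"slide":[0.001,0,0],"spin":0,"claw":1}]'

```text
t: 23.7
position: [566.1, 12.7, 25.2]
ee_rot: [0.749, 0.663, -0.0, 0.0]
ft_force: [-0.9, -7.0, -0.2]
finger_gap: 0.202
gripper_force: 88.6
```

Call:
apply_moves --commands '[{"slide":[0.001,0,0],"spin":0,"claw":1}]'

```text
t: 23.8
position: [566.1, 13.7, 25.1]
ee_rot: [0.749, 0.663, -0.001, 0.0]
ft_force: [-1.4, -5.6, 0.0]
finger_gap: 0.203
gripper_force: 88.6
```

Call:
apply_moves --commands '[{"slide":[0.001,0,0],"spin":0,"claw":1}]'

```text
t: 23.9
position: [566.3, 14.6, 25.1]
ee_rot: [0.749, 0.663, -0.001, 0.0]
ft_force: [-0.9, -6.3, 0.2]
finger_gap: 0.204
gripper_force: 88.6
```

Call:
apply_moves --commands '[{"slide":[0.001,0,0],"spin":0,"claw":1},{"slide":[0.001,0,0],"spin":0,"claw":1}]'

```text
t: 24.1
position: [566.5, 16.7, 25.1]
ee_rot: [0.749, 0.663, -0.0, 0.0]
ft_force: [-0.4, -7.3, 0.3]
finger_gap: 0.211
gripper_force: 88.6
```

Call:
apply_moves --commands '[{"slide":[0.001,0,0],"spin":0,"claw":1},{"slide":[0.001,0,0],"spin":0,"claw":1}]'

```text
t: 24.3
position: [566.8, 18.6, 25.1]
ee_rot: [0.749, 0.663, -0.001, 0.0]
ft_force: [-0.8, -7.0, -0.7]
finger_gap: 0.202
gripper_force: 88.6
```

Call:
apply_moves --commands '[{"slide":[0.001,0,0],"spin":0,"claw":1}]'

```text
t: 24.4
position: [566.9, 19.6, 25.1]
ee_rot: [0.749, 0.663, -0.001, 0.0]
ft_force: [-1.8, -5.8, -0.6]
finger_gap: 0.205
gripper_force: 88.6
```

Call:
apply_moves --commands '[{"slide":[0.001,0,0],"spin":0,"claw":1}]'

```text
t: 24.5
position: [567.0, 20.6, 25.1]
ee_rot: [0.749, 0.663, -0.0, 0.0]
ft_force: [-1.2, -6.2, -0.3]
finger_gap: 0.204
gripper_force: 88.6
```

Call:
apply_moves --commands '[{"slide":[0.001,0,0],"spin":0,"claw":1},{"slide":[0.001,0,0],"spin":0,"claw":1}]'

```text
t: 24.7
position: [567.2, 22.6, 25.1]
ee_rot: [0.749, 0.663, -0.001, 0.0]
ft_force: [-0.9, -7.1, 1.0]
finger_gap: 0.203
gripper_force: 88.6
```

Call:
apply_moves --commands '[{"slide":[0.001,0,0],"spin":0,"claw":1},{"slide":[0.001,0,0],"spin":0,"claw":1}]'

```text
t: 24.9
position: [567.4, 24.6, 25.1]
ee_rot: [0.749, 0.663, -0.001, 0.0]
ft_force: [-1.1, -6.3, -1.1]
finger_gap: 0.207
gripper_force: 88.6
```

Call:
apply_moves --commands '[{"slide":[0.001,0,0],"spin":0,"claw":1}]'

```text
t: 25.0
position: [567.6, 25.5, 25.1]
ee_rot: [0.749, 0.663, -0.001, 0.0]
ft_force: [-0.9, -6.5, -0.0]
finger_gap: 0.206
gripper_force: 88.6
```

Call:
apply_moves --commands '[{"slide":[0.001,0,0],"spin":0,"claw":1}]'

```text
t: 25.1
position: [567.7, 26.6, 25.1]
ee_rot: [0.749, 0.663, -0.001, 0.0]
ft_force: [0.1, -7.9, -0.0]
finger_gap: 0.203
gripper_force: 88.6
```

Call:
apply_moves --commands '[{"slide":[0.001,0,0],"spin":0,"claw":1}]'

```text
t: 25.2
position: [567.8, 27.6, 25.1]
ee_rot: [0.749, 0.663, -0.001, 0.0]
ft_force: [-0.7, -6.4, -0.6]
finger_gap: 0.205
gripper_force: 88.6
```

Call:
apply_moves --commands '[{"slide":[0.001,0,0],"spin":0,"claw":1}]'

```text
t: 25.3
position: [567.9, 28.5, 25.1]
ee_rot: [0.749, 0.663, -0.001, 0.0]
ft_force: [-0.4, -6.1, -0.6]
finger_gap: 0.203
gripper_force: 88.6
```

Call:
apply_moves --commands '[{"slide":[0.001,0,0],"spin":0,"claw":1}]'

```text
t: 25.4
position: [568.1, 29.5, 25.1]
ee_rot: [0.749, 0.663, -0.001, 0.0]
ft_force: [-0.4, -6.3, 0.2]
finger_gap: 0.208
gripper_force: 88.6
```

Call:
apply_moves --commands '[{"slide":[0.001,0,0],"spin":0,"claw":1}]'

```text
t: 25.5
position: [568.2, 30.5, 25.1]
ee_rot: [0.749, 0.663, -0.001, 0.0]
ft_force: [-0.2, -6.3, -0.2]
finger_gap: 0.201
gripper_force: 88.6
```

Not touched yet.

Call:
apply_moves --commands '[{"slide":[0.001,0,0],"spin":0,"claw":1},{"slide":[0.001,0,0],"spin":0,"claw":1}]'

```text
t: 25.7
position: [568.4, 32.5, 25.1]
ee_rot: [0.749, 0.663, -0.001, 0.0]
ft_force: [-1.3, -6.9, -0.6]
finger_gap: 0.204
gripper_force: 88.6
```

Call:
apply_moves --commands '[{"slide":[0.001,0,0],"spin":0,"claw":1}]'

```text
t: 25.8
position: [568.5, 33.5, 25.1]
ee_rot: [0.749, 0.663, -0.001, 0.0]
ft_force: [-1.0, -8.2, -1.0]
finger_gap: 0.207
gripper_force: 88.6
```

Call:
apply_moves --commands '[{"slide":[0.001,0,0],"spin":0,"claw":1}]'

```text
t: 25.9
position: [568.6, 34.3, 25.1]
ee_rot: [0.749, 0.663, -0.001, 0.0]
ft_force: [-0.9, -8.9, 0.3]
finger_gap: 0.204
gripper_force: 88.7
```

Call:
apply_moves --commands '[{"slide":[0.001,0,0],"spin":0,"claw":1}]'

```text
t: 26.0
position: [568.8, 35.2, 25.1]
ee_rot: [0.749, 0.663, -0.001, 0.0]
ft_force: [-1.0, -8.7, -0.5]
finger_gap: 0.206
gripper_force: 88.7
```

Call:
apply_moves --commands '[{"slide":[0.001,0,0],"spin":0,"claw":1}]'

```text
t: 26.1
position: [568.8, 36.2, 25.1]
ee_rot: [0.749, 0.663, -0.001, 0.0]
ft_force: [-1.1, -9.9, -0.9]
finger_gap: 0.203
gripper_force: 88.7
```

Touched at y ≈ 33 mm and now about 3 mm in. Two to three more millimetres, then hold.

Call:
apply_moves --commands '[{"slide":[0.001,0,0],"spin":0,"claw":1}]'

```text
t: 26.2
position: [569.0, 37.1, 25.1]
ee_rot: [0.749, 0.663, -0.001, 0.0]
ft_force: [-0.0, -8.9, 0.7]
finger_gap: 0.203
gripper_force: 88.7
```

Call:
apply_moves --commands '[{"slide":[0.001,0,0],"spin":0,"claw":1}]'

```text
t: 26.3
position: [569.0, 38.0, 25.1]
ee_rot: [0.749, 0.663, -0.001, 0.0]
ft_force: [-0.1, -9.4, -0.4]
finger_gap: 0.207
gripper_force: 88.7
```

Call:
apply_moves --commands '[{"slide":[0.0005,0,0],"spin":0,"claw":1},{"slide":[0,0,0],"spin":0,"claw":1}]'

```text
t: 26.5
position: [569.1, 38.5, 25.1]
ee_rot: [0.749, 0.663, -0.001, 0.0]
ft_force: [-0.6, -9.0, -0.2]
finger_gap: 0.204
gripper_force: 88.7
```

Call:
apply_moves --commands '[{"slide":[0,0,0],"spin":0,"claw":1}]'

```text
t: 26.6
position: [569.1, 38.5, 25.1]
ee_rot: [0.749, 0.663, -0.001, 0.0]
ft_force: [-2.1, -9.2, 0.4]
finger_gap: 0.204
gripper_force: 88.7
```

Call:
apply_moves --commands '[{"slide":[0.0005,0,0],"spin":0,"claw":1}]'

```text
t: 26.7
position: [569.1, 38.9, 25.1]
ee_rot: [0.749, 0.663, -0.001, 0.0]
ft_force: [-0.9, -9.0, -0.8]
finger_gap: 0.207
gripper_force: 88.7
```

Call:
apply_moves --commands '[{"slide":[0.0005,0,0],"spin":0,"claw":1},{"slide":[0,0,0],"spin":0,"claw":1},{"slide":[0,0,0],"spin":0,"claw":1}]'

```text
t: 27.0
position: [569.2, 39.4, 25.1]
ee_rot: [0.749, 0.663, -0.001, 0.0]
ft_force: [-1.0, -10.0, -0.1]
finger_gap: 0.207
gripper_force: 88.7
```

The push is now about 10 N against a 6.4 N drag, about 6 mm in: home. I'll draw the stick out.

Call:
apply_moves --commands '[{"slide":[-0.002,0,0],"spin":0,"claw":1},{"slide":[-0.008,0,0],"spin":0,"claw":1},{"slide":[-0.015,0,0],"spin":0,"claw":1},{"slide":[-0.02,0,0],"spin":0,"claw":1},{"slide":[-0.02,0,0],"spin":0,"claw":1}]'

```text
t: 27.5
position: [561.4, -25.1, 25.2]
ee_rot: [0.749, 0.663, -0.0, -0.0]
ft_force: [-0.6, -0.3, -0.8]
finger_gap: 0.202
gripper_force: 88.6
```

Call:
apply_moves --commands '[{"slide":[-0.02,0,0],"spin":0,"claw":1},{"slide":[-0.02,0,0],"spin":0,"claw":1},{"slide":[-0.02,0,0],"spin":0,"claw":1},{"slide":[-0.02,0,0],"spin":0,"claw":1},{"slide":[-0.02,0,0],"spin":0,"claw":1}]'

```text
t: 28.0
position: [549.0, -124.7, 25.2]
ee_rot: [0.749, 0.663, -0.0, -0.0]
ft_force: [-1.3, -0.5, -0.5]
finger_gap: 0.203
gripper_force: 88.6
```

Call:
apply_moves --commands '[{"slide":[-0.02,0,0],"spin":0,"claw":1},{"slide":[-0.02,0,0],"spin":0,"claw":1},{"slide":[-0.02,0,0],"spin":0,"claw":1},{"slide":[-0.02,0,0],"spin":0,"claw":1},{"slide":[-0.015,0,0],"spin":0,"claw":1}]'

```text
t: 28.5
position: [537.4, -219.2, 25.2]
ee_rot: [0.749, 0.662, -0.0, 0.0]
ft_force: [-0.7, 0.4, -1.5]
finger_gap: 0.2
gripper_force: 88.6
```

Call:
apply_moves --commands '[{"slide":[0,0,0],"spin":0,"claw":1},{"slide":[0,0,0.008],"spin":0,"claw":1},{"slide":[0,0,0.004],"spin":0,"claw":1},{"slide":[0,0,0],"spin":0,"claw":1},{"slide":[0,0,0],"spin":0,"claw":1}]'

```text
t: 29.0
position: [537.9, -216.7, 12.9]
ee_rot: [0.749, 0.663, -0.0, -0.0]
ft_force: [0.2, 0.6, -0.6]
finger_gap: 0.205
gripper_force: 88.6
```

```bash
python3 chk.py
```

```text
t 29.0 u,v,z -363.78303823140277 -0.24019617141408547 12.852326629998554 push -0.6572518405775393 F [ 0.16  0.64 -0.55] tilt [-0.  0.]
```

Call:
apply_moves --commands '[{"slide":[0,0,0.001],"spin":0,"claw":1},{"slide":[0,0,0.0005],"spin":0,"claw":1},{"slide":[0,0,0],"spin":0,"claw":1}]'

```text
t: 29.3
position: [538.1, -217.3, 11.8]
ee_rot: [0.749, 0.663, 0.0, 0.0]
ft_force: [-0.9, -0.3, -0.2]
finger_gap: 0.205
gripper_force: 88.6
```

Call:
apply_moves --commands '[{"slide":[0,0,0.0005],"spin":0,"claw":1},{"slide":[0,0,0],"spin":0,"claw":1}]'

```text
t: 29.5
position: [538.1, -217.4, 11.6]
ee_rot: [0.749, 0.663, 0.0, 0.0]
ft_force: [-1.4, 1.3, 5.1]
finger_gap: 0.204
gripper_force: 89.4
```

Contact with the bench. Release, then lift away.

Call:
apply_moves --commands '[{"slide":[0,0,0],"spin":0,"claw":-0.1},{"slide":[0,0,0],"spin":0,"claw":-0.3},{"slide":[0,0,0],"spin":0,"claw":-0.3},{"slide":[0,0,0],"spin":0,"claw":-0.3},{"slide":[0,0,-0.005],"spin":0,"claw":-0.3}]'

```text
t: 30.0
position: [537.5, -217.2, 15.8]
ee_rot: [0.749, 0.663, -0.0, -0.001]
ft_force: [-0.0, -1.1, -0.5]
finger_gap: 0.649
gripper_force: 0.0
```

Call:
apply_moves --commands '[{"slide":[0,0,-0.03],"spin":0,"claw":-0.3},{"slide":[0,0,-0.05],"spin":0,"claw":-0.3},{"slide":[0,0,-0.05],"spin":0,"claw":-0.3},{"slide":[0,0,-0.03],"spin":0,"claw":-0.3},{"slide":[0,0,0],"spin":0,"claw":-0.3}]'

```text
t: 30.5
position: [540.7, -218.5, 181.6]
ee_rot: [0.749, 0.663, 0.002, 0.004]
ft_force: [0.5, 0.2, 0.3]
finger_gap: 0.649
gripper_force: 0.0
```

Call:
apply_moves --commands '[{"slide":[0,0,0],"spin":0,"claw":-0.3},{"slide":[0,0,0],"spin":0,"claw":-0.3}]'

```text
t: 30.7
position: [537.1, -217.0, 175.0]
ee_rot: [0.749, 0.663, -0.0, -0.001]
ft_force: [-0.0, 0.1, -0.1]
finger_gap: 0.65
gripper_force: 0.0
```

```bash
python3 - <<'E'
from chk import *
c=r.camera_info("wrist");a,d=r.read_camera("wrist")
vv,uu=np.mgrid[0:384,0:512]
P=world("wrist",np.c_[uu.ravel(),vv.ravel()],depth=d.ravel(),info=c).reshape(384,512,3)
w=P[...,:2]-o0;u=w@X;v=w@Y;z=P[...,2]
k=(z>17)&(z<40)&(abs(v)<25)&(u>-420)&(u<-315);print("handle",cv2.minAreaRect(np.c_[u[k],v[k]].astype(np.float32)),np.median(z[k]))
k=(z>3.5)&(z<12)&(abs(v)<15)&(u>-318)&(u<-140);print("blade",cv2.minAreaRect(np.c_[u[k],v[k]].astype(np.float32)),[np.median(z[k&(u<q+15)&(u>q)]) for q in (-310,-260,-200) if (k&(u<q+15)&(u>q)).any()])
E
```

```text
t 30.7 u,v,z -364.204538466595 0.517206687585093 175.0051164971906 push -0.10939001520933808 F [-0.01  0.11 -0.11] tilt [-0.  0.]
handle ((-364.1579895019531, -0.02130126953125), (20.462539672851562, 85.46723937988281), 89.56961059570312) 24.233185262221525
blade ((-268.8281555175781, 0.07469606399536133), (97.85936737060547, 13.78386402130127), 0.47081083059310913) [np.float64(7.56628522588187), np.float64(7.567511959209924)]
```

The stick lies flat, with its handle top at 24 mm and blade top at 7 mm, and is clear of the unit. Handing in.

```bash
python3 -c "
from station import r
print(r.close_job())"
```

```text
the job is handed in; nothing more can be done
None
```

I handed the job in at about 31 s: by feel, the carrier is about 6 mm in on the interlock plunger (push read about 10 N at most), the stick lies flat on the bench clear of the unit and let go, and no verdict came back.

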